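Empty the covered tray into the sharps box

TASK

Swing the tray's clear cover right back and hook its prop stay over the pin on the cover's side so that it cannot fall; then, with the stay still hooked, take every used grip tube out of the tray and push it in through the sprung flap of the sharps box until it drops inside and the flap has swung shut behind it. When the tray is empty, unhook the stay and fold it down to the front, and shut the cover. Do not disturb the machine, the tub and the ink bottle.

Things in the scene. Friction and masses are not known exactly. Their poses are not given: they have to be found in the camera images.
- tray: shallow metal tray fixed to the bench, 120 (x) x 208 (y) mm; origin at the centre of its underside, -x is its front (robot side), +x its hinge side. Floor 10 mm above the bench, rim 15 mm; three ribs 4 mm high part it into four lanes along x, centred at y = -78, -26, 26, 78 mm. Cover and stay turn about axes along its y.
- cover (a joint): the clear hood over the tray, 110 deep, 204 wide, 38 high, 300 g, hinged along the tray's back (axis along tray y through point cover_hinge). rad: 0 = shut, grows as it is raised, 1.62 = its stop, just past upright. Damped hinge; released above about 1.3 it rests back on the stop, released low it falls shut.
- cover_hinge (a point): middle of the cover's hinge line, 14 mm above the bench, 55 mm behind the tray's centre; does not move
- cover_bar (a point): middle of the cover's pull bar, a round steel bar 10 mm thick and 90 mm long along the tray's y, standing 36 mm clear of the hood's front face on two arms. With the cover shut it is 146 mm in front of the hinge line and 34 mm above the bench; upright it is on top, about 160 mm above the bench.
- stay (a joint): prop stay: 8 mm steel rod, about 70 g, free on a pivot on the tray's -y side (axis along tray y). rad: 0 = folded, level to the front; grows as swung up, past upright (1.57), over backwards. With the cover on its stop, the rod's fork (14 mm between prongs) drops over the 8 mm pin on the cover's side and rests at 2.21: hooked. With no pin there it falls to its stop at 2.45. Its weight keeps it down either way.
- stay_pivot (a point): the stay's pivot, 22 mm above the bench, at x = 20, y = -113 mm in the tray's frame; does not move
- stay_handle (a point): grip point on the stay's cross handle: a round bar 9 mm thick at the tip of the rod, 108 mm from the pivot, 58 mm long and parallel to the tray's y, sticking out away from the tray; this point lies 36 mm out from the rod
- sharps: sharps box fixed to the bench: yellow, 160 (x) x 160 (y) x 258 mm high, clear lid; origin at the centre of its underside. Front face at x = -80 mm, walls 4 mm. In front of it a loading shelf level with the window, x from -195 to -80 mm, 84 wide between kerbs 8 mm high; the shelf ends 12 mm behind the front face, then drops 194 mm into the box.
- shelf_mid (a point): centre of the loading shelf's top, 200 mm above the bench; x points to the flap (into the box)
- window (a point): middle of the window's lower edge in the box's front face, 200 mm above the bench; the window is 54 wide and 36 high; x points into the box
- flap (a joint): white sprung flap 50 wide and 34 high, hung behind the window from its top edge. rad: 0 = hanging shut; grows as it is pushed inward (to 1.45). It cannot open outward; a weak spring (under 0.5 N at its edge) swings it shut.
- tube1_mid (a point): used grip tube, 90 mm long, about 60 g: in the middle a square black ribbed grip, 50 long, 20 x 20 mm; a round steel stem 8 mm thick and 20 long at the -x end, a grey nose 20 long tapering 14 to 6 mm at the +x end. Point at its very centre, 10 mm above what it lies on. Starts lying in one of the tray's four lanes, nose to the hinge. May be absent (None from the start).
- tube2_mid (a point): used grip tube, 90 mm long, about 60 g: in the middle a square black ribbed grip, 50 long, 20 x 20 mm; a round steel stem 8 mm thick and 20 long at the -x end, a grey nose 20 long tapering 14 to 6 mm at the +x end. Point at its very centre, 10 mm above what it lies on. Starts lying in one of the tray's four lanes, nose to the hinge. May be absent (None from the start).
- tube3_mid (a point): used grip tube, 90 mm long, about 60 g: in the middle a square black ribbed grip, 50 long, 20 x 20 mm; a round steel stem 8 mm thick and 20 long at the -x end, a grey nose 20 long tapering 14 to 6 mm at the +x end. Point at its very centre, 10 mm above what it lies on. Starts lying in one of the tray's four lanes, nose to the hinge. May be absent (None from the start).
- tube4_mid (a point): used grip tube, 90 mm long, about 60 g: in the middle a square black ribbed grip, 50 long, 20 x 20 mm; a round steel stem 8 mm thick and 20 long at the -x end, a grey nose 20 long tapering 14 to 6 mm at the +x end. Point at its very centre, 10 mm above what it lies on. Starts lying in one of the tray's four lanes, nose to the hinge. May be absent (None from the start).
- machine_mid (a point): tattoo machine about 130 mm long, lying on the fixed yellow practice-skin pad (150 x 200 x 30 mm) at the back of the bench; loose bystander
- tub_mid (a point): white plastic tub, 90 mm wide, 100 mm high, lidded, standing on the bench; point half-way up; loose bystander
- ink_mid (a point): black ink bottle, 36 mm thick, 100 mm high, standing on the bench; point half-way up; loose bystander

How it is judged:
On the way, in this order (a step that is already met when the one before it is completed fails the run):
1. cover right back and the stay hooked over its pin (value of joint cover above 1.5 rad and value of joint stay between 2.14 and 2.3 rad), for 0.3 s.
2. every tube inside the sharps box and its flap shut, the stay still hooked (all of step 1 and x of tube1_mid in the frame of sharps between -0.07 and 0.08 m and y of tube1_mid in the frame of sharps between -0.08 and 0.08 m and z of tube1_mid in the frame of sharps between 0 and 0.19 m and x of tube2_mid in the frame of sharps between -0.07 and 0.08 m and y of tube2_mid in the frame of sharps between -0.08 and 0.08 m and z of tube2_mid in the frame of sharps between 0 and 0.19 m and x of tube3_mid in the frame of sharps between -0.07 and 0.08 m and y of tube3_mid in the frame of sharps between -0.08 and 0.08 m and z of tube3_mid in the frame of sharps between 0 and 0.19 m and x of tube4_mid in the frame of sharps between -0.07 and 0.08 m and y of tube4_mid in the frame of sharps between -0.08 and 0.08 m and z of tube4_mid in the frame of sharps between 0 and 0.19 m and value of joint flap below 0.08 rad), for 0.3 s.
At the end, for the whole second after the job is handed in: every tube lies still inside the sharps box, the flap hangs shut (within 0.08 rad), the stay is folded to the front (within 0.12 rad) and the cover is shut (within 0.06 rad) (x of tube1_mid in the frame of sharps between -0.07 and 0.08 m and y of tube1_mid in the frame of sharps between -0.08 and 0.08 m and z of tube1_mid in the frame of sharps between 0 and 0.19 m and x of tube2_mid in the frame of sharps between -0.07 and 0.08 m and y of tube2_mid in the frame of sharps between -0.08 and 0.08 m and z of tube2_mid in the frame of sharps between 0 and 0.19 m and x of tube3_mid in the frame of sharps between -0.07 and 0.08 m and y of tube3_mid in the frame of sharps between -0.08 and 0.08 m and z of tube3_mid in the frame of sharps between 0 and 0.19 m and x of tube4_mid in the frame of sharps between -0.07 and 0.08 m and y of tube4_mid in the frame of sharps between -0.08 and 0.08 m and z of tube4_mid in the frame of sharps between 0 and 0.19 m and value of joint flap below 0.08 rad and value of joint stay below 0.12 rad and value of joint cover below 0.06 rad and linear speed of each of tube1, tube2, tube3, tube4 below 0.02 m/s); the robot touches nothing.
It fails at once if a tube is carried while the stay is not hooked under a raised cover (height (world z) of any of tube1_mid, tube2_mid, tube3_mid, tube4_mid above 0.15 m and not (value of joint cover above 1.5 rad and value of joint stay between 2.14 and 2.3 rad)).
It fails at once if the machine, the tub or the ink bottle is moved by more than 3 cm (distance of any of machine_mid, tub_mid, ink_mid from where it was at the start of the episode above 0.03 m).
Of tube1, tube2, tube3, tube4 only 2 to 4 are there at a start; the rules pass over those that are not, and their reading is None.
At some moment in a run one of tube1, tube2, tube3, tube4 may be knocked a few centimetres aside while the robot is not near it.
Once in a run the grip may slacken for a moment while it holds something.
It also fails if it takes over 210 s, if anything falls off the work surface, if the arm or the gripper's body presses on something with over 40 N, if the wrist force passes 120 N, or if a joint passes its speed limit or range.

ROBOT

A 6-joint arm with a two-finger parallel gripper is mounted at the origin on the work surface. World frame = base frame: x ahead of the robot, y to its left, z up, the work surface at z = 0. Lengths are in m, angles in rad, forces in N, time in s.
With the tool pointing down it reaches from about 0.3 to 0.85 m from the base axis. Payload 5.4 kg.
Tool frame: the origin (TCP) lies midway between the tips of the shut fingers; the grasp point (between the pads) lies behind it (ctrl.pinch_z is the y of the grasp point in the tool frame, in m); y points along the fingers, x is the direction in which the jaws open and shut, and the axes are right-handed (so a half turn about y gives the same grasp; the last joint's range is limited). The gripper opens to 85 mm and grips with 20 to 120 N. Pads are 22 mm wide; open, the fingers measure 114 mm over their backs; the gripper's body (76 mm by 85 mm) begins 54 mm behind the grasp point. The pads swing forward as they close: fully open they stand 13 mm farther back than shut.
Start: joints at [0.995, 0.158, 1.597, -0, 1.386, -0.21], TCP at [0.206, 0.537, 0.231] pointing down, gripper open.
Joint ranges: [-2.91, 2.91], [-0.94, 2.29], [0.18, 2.7], [-1.29, 4.43], [0.17, 2.64], [-3, 3]. Speed limits (rad/s): [2.57, 2.57, 3.14, 3.14, 3.14, 3.14].

INTERFACE

Orientations are given as a rotation vector (axis times angle).
In Python, from station import ctrl, grab_frame, camera_model, models gives the robot as it stands.
- The arm moves only by the shell command python3 -m pendant 'ROWS'. ROWS is JSON, a list of rows, each an object of numbers: "hand": the closure, from -1 (fully open) to 1 (shut), so that 0 is half open; "x", "y", "z": the shift along the tool's x, y, z in units of 0.03 m (1.0 is 0.03 m); "roll": the turn about the tool's y in units of 2 pi rad (1.0 is 2 pi rad). A call has exactly 8 rows; each row shifts and turns the commanded pose from where the row before left it, along the tool's axes as they then stand; what a row does not reach is not made up. A row lasts 1/10 s, in which the tool goes at most 50 mm and 8.59 degrees, less where a joint would pass 70% of its speed; a pose out of reach is approached as far as the arm can. A call with a number of a shift or a turn outside -1 to 1 is refused whole. A call with a gripper value outside its range is refused whole. The fingers move at their own pace and stop on an object; the grip force is fixed at half the most. Time passes only in rows, so rows that do not move let the fingers close, or fill a call up. It gives the time, the measured TCP pose, the force and the opening at its end, in the units of the state.
- ctrl.get_state(): the state, without advancing time (a new reading comes with each control period).
- grab_frame(name): name is "scene" or "top" or "wrist"; returns the picture (400x640x3 uint8, blue, green, red); there is no depth.
- camera_model(name): a dict with "K" (3x3 intrinsics, pixels), "T" (4x4, takes a point from camera to world coordinates); the wrist camera has in their place "hand_eye" (4x4, takes a point from camera to tool coordinates, whose origin is the TCP and whose axes are the tool frame's). Camera axes: x right, y up, looking along -z (the intrinsics and any distortion apply to the point x, -y, -z); pixel columns grow to the right and rows downward; lengths in m; the calibration is good to about 2 mm. A picture is of the moment at which its call begins: read the wrist's pose just before it. camera_model takes no time and is no camera call.
- ctrl.job_done(): hands the job in, once; it reports no verdict.
Trained networks look in the newest picture that a camera, given by its name, has taken for a name from the list of things; names that differ only in an ending like _2 or _b are one class to them, and where a whole thing is asked for, a point or a joint stands for the part that bears it (a point fixed in the world has none). Each returns a list of dicts, best first, with "conf" (0 to 1); they miss things now and then, are a little off and sometimes report something else, mostly with a low value. They report only what shows in the picture. A call takes as long as a camera call.
- models.recognise(name, camera): "extent" ([left, top, right, bottom] in pixels, round what is visible of it).
- models.regions_of(name, camera): "region" (400x640 bool, what is visible of it) and "extent" ([left, top, right, bottom] in pixels, round what is visible of it).
The state is a dict: "time": time; "q": joint angles; "qvel": joint speeds; "effort": joint torques, N m; "eef_pos": TCP position; "tcp_rot": TCP orientation; "contact_force": force on the tool from outside, world axes, zero at the start; "ft_torque": the same for the moment, N m; "opening": finger opening in m.
Only numpy, scipy, OpenCV 4.12 (cv2) and the standard library are available. Lean on these libraries where they do the work, as an engineer would, in place of code of your own. Each camera call takes 0.05 s, during which the arm holds its last target. There are 200 camera calls.

## Working session

There is one attempt and no reset: what is moved stays moved. The work goes in short steps, Python scripts to look and compute and a shell command to move; the robot and the scene stay as the last step left them, time stands still between calls to the robot, and variables do not carry over. Pictures are saved under pics/ and viewed, about 12 in all and at most 16, crops included, and the job is handed in when it is done.

```bash
ls; mkdir -p pics; cat > h.py <<'E'
import numpy as np,cv2
from scipy.spatial.transform import Rotation as R
from station import ctrl,grab_frame,camera_model,models
def cam(n,st=None):
    m=camera_model(n)
    if 'T' in m: return m['K'],np.array(m['T'])
    st=st or ctrl.get_state(); T=np.eye(4);T[:3,:3]=R.from_rotvec(st['tcp_rot']).as_matrix();T[:3,3]=st['eef_pos']
    return m['K'],T@np.array(m['hand_eye'])
def ray(n,uv,z,st=None):
    K,T=cam(n,st);K=np.array(K)
    d=T[:3,:3]@np.array([(uv[0]-K[0,2])/K[0,0],-(uv[1]-K[1,2])/K[1,1],-1]);o=T[:3,3]
    return o+d*(z-o[2])/d[2]
def proj(n,p,st=None):
    K,T=cam(n,st);K=np.array(K);c=T[:3,:3].T@(np.array(p)-T[:3,3])
    return np.array([K[0,0]*c[0]/-c[2]+K[0,2],K[1,1]*-c[1]/-c[2]+K[1,2]])
def tool(st=None):
    st=st or ctrl.get_state();return np.array(st['eef_pos']),R.from_rotvec(st['tcp_rot']).as_matrix()
def go(target,st=None):
    p,M=tool(st);return np.round(M.T@(np.array(target)-p)/0.03,2)
E
python3 - <<'E'
from h import *
for n in('scene','top'):
    cv2.imwrite(f'pics/{n}0.png',grab_frame(n)); m=camera_model(n); print(n,{k:np.round(v,3).tolist() if k in'KT' else v for k,v in m.items()})
print(camera_model('wrist'))
s=ctrl.get_state();print(s,ctrl.pinch_z);print(tool(s)[1].round(3))
E
```

```text
pics
scene {'K': [[437.547, 0.0, 326.365], [0.0, 437.547, 199.662], [0.0, 0.0, 1.0]], 'T': [[0.85, -0.305, 0.429, 1.246], [0.526, 0.526, -0.668, -0.994], [-0.022, 0.794, 0.608, 1.047], [0.0, 0.0, 0.0, 1.0]]}
top {'K': [[456.603, 0.0, 322.017], [0.0, 456.603, 206.814], [0.0, 0.0, 1.0]], 'T': [[-0.02, 0.984, -0.175, 0.33], [-1.0, -0.017, 0.016, -0.024], [0.013, 0.176, 0.984, 1.698], [0.0, 0.0, 0.0, 1.0]]}
{'K': array([[285.27801366,   0.        , 317.0979833 ],
       [  0.        , 285.27801366, 196.82368121],
       [  0.        ,   0.        ,   1.        ]]), 'hand_eye': array([[ 9.99999181e-01, -4.78597979e-04, -1.18682194e-03,
        -9.08372536e-04],
       [-1.00380772e-03,  2.81857269e-01, -9.59455821e-01,
        -1.43400020e-01],
       [ 7.93708008e-04,  9.59456227e-01,  2.81856558e-01,
         7.11855227e-02],
       [ 0.00000000e+00,  0.00000000e+00,  0.00000000e+00,
         1.00000000e+00]])}
{'time': 0.1, 'q': array([ 9.94908840e-01,  1.58969091e-01,  1.59811985e+00, -8.09711432e-06,
        1.38620386e+00, -2.10106491e-01]), 'qvel': array([ 0.00094387, -0.00157465, -0.00223355, -0.00031721, -0.00029876,
       -0.00119891]), 'effort': array([-2.54163997e-04, -3.96987963e+01, -3.32339323e+01, -2.29742809e-04,
        4.15145099e-03,  1.33006992e-05]), 'eef_pos': array([0.20538668, 0.5364825 , 0.23041809]), 'tcp_rot': array([-1.36100522, -0.9344664 ,  0.93705531]), 'contact_force': array([-0.37035733,  1.06286549, -0.02561556]), 'ft_torque': array([ 0.01154477,  0.02223901, -0.05990504]), 'opening': 0.08538641261650722} -0.0187
[[ 0.358 -0.001 -0.934]
 [ 0.934 -0.001  0.358]
 [-0.002 -1.     0.   ]]
```

View pics/scene0.png

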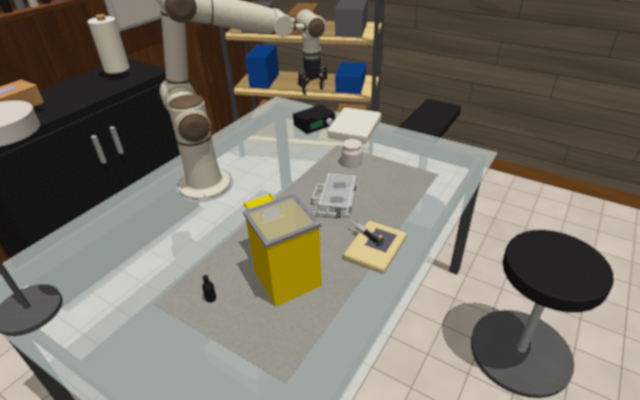

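View pics/top0.png

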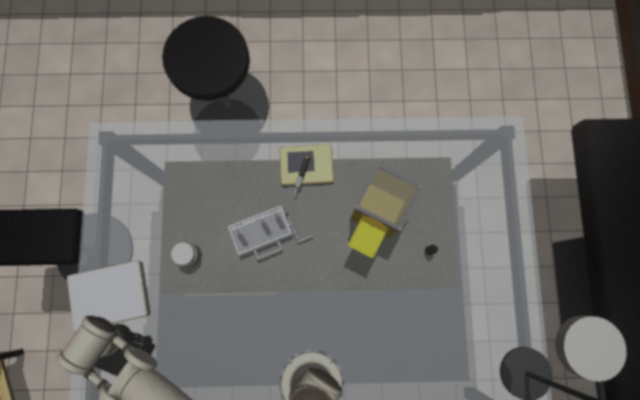

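```bash
python3 - <<'E'
from h import *
im=grab_frame('top')
c=cv2.resize(im[135:285,165:445],None,fx=2.85,fy=2.85,interpolation=cv2.INTER_CUBIC);cv2.imwrite('pics/c1.png',c)
for n in('cover','stay','stay_handle','sharps','tray','tube1_mid','cover_bar','tub_mid','ink_mid','machine_mid'):
    for r in models.recognise(n,'top')[:5]: 
        e=np.array(r['extent']);u=[(e[0]+e[2])/2,(e[1]+e[3])/2];print(n,round(r['conf'],2),e.round().tolist(),ray('top',u,0.03).round(3))
E
```

```text
cover 0.72 [232.0, 208.0, 292.0, 261.0] [0.529 0.17  0.03 ]
stay 0.61 [287.0, 212.0, 314.0, 240.0] [0.556 0.03  0.03 ]
stay_handle 0.61 [230.0, 203.0, 291.0, 257.0] [0.545 0.175 0.03 ]
stay_handle 0.51 [288.0, 214.0, 314.0, 243.0] [0.548 0.029 0.03 ]
sharps 0.95 [348.0, 164.0, 428.0, 258.0] [ 0.608 -0.294  0.03 ]
tray 0.85 [231.0, 206.0, 314.0, 257.0] [0.539 0.132 0.03 ]
tube1_mid 0.31 [284.0, 211.0, 315.0, 240.0] [0.559 0.034 0.03 ]
cover_bar 0.64 [229.0, 206.0, 289.0, 258.0] [0.537 0.183 0.03 ]
tub_mid 0.86 [175.0, 240.0, 203.0, 269.0] [0.461 0.435 0.03 ]
tub_mid 0.67 [231.0, 203.0, 293.0, 259.0] [0.542 0.171 0.03 ]
ink_mid 0.53 [425.0, 245.0, 440.0, 253.0] [ 0.464 -0.454  0.03 ]
machine_mid 0.55 [227.0, 206.0, 292.0, 259.0] [0.536 0.179 0.03 ]
machine_mid 0.54 [296.0, 157.0, 311.0, 190.0] [0.756 0.015 0.03 ]
```

View pics/c1.png

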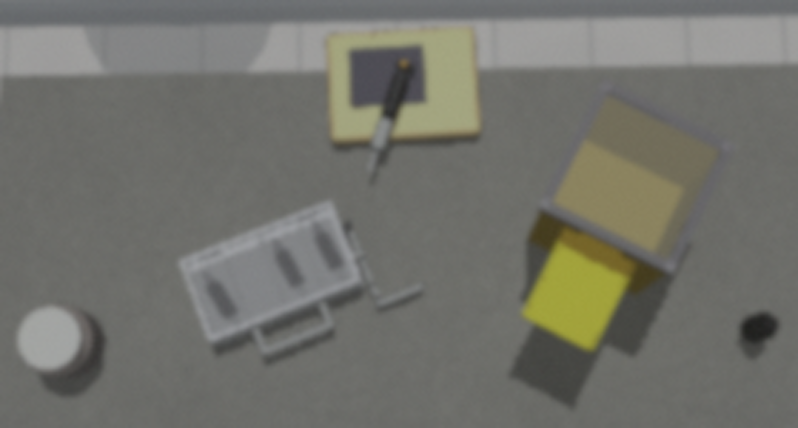

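```bash
cat > fit.py <<'E'
from h import *
from scipy.optimize import least_squares
def fit(obj,pix,x0,cams='top'):
    def f(v):
        c,s=np.cos(v[2]),np.sin(v[2])
        return np.concatenate([proj(cams,[v[0]+c*o[0]-s*o[1],v[1]+s*o[0]+c*o[1],o[2]])-p for o,p in zip(obj,pix)])
    r=least_squares(f,x0,loss='soft_l1');return r.x,f(r.x).reshape(-1,2)
E
python3 - <<'E'
from fit import *
px=lambda L:[np.array([165,135])+(np.array(a)+.5)/2.85-.5 for a in L]
T,e=fit([(-.091,0,.034),(-.091,.045,.034),(-.091,-.045,.034),(-.088,-.113,.022),(-.088,-.171,.022),(.02,-.113,.022),(.055,-.102,.05),(-.055,.102,.05),(.055,.102,.05),(-.055,-.102,.05)],
 px([(298,341),(266,357),(330,325),(380,305),(420,289),(350,226),(333,204),(212,342),(182,263),(360,283)]),[.54,.15,.3]);print(T.round(4));print(e.round(1).tolist())
S,e=fit([(-.195,-.042,.204),(-.195,.042,.204),(.08,.08,.258),(.08,-.08,.258),(-.08,.08,.258),(-.08,-.08,.258)],
 px([(590,348),(525,313),(606,88),(724,148),(545,205),(672,268)]),[.6,-.28,-.4]);print(S.round(4));print(e.round(1).tolist())
np.savez('pose.npz',T=T,S=S)
print([ray('top',p,.02).round(3) for p in px([(220,298),(289,264),(328,248)])])
E
```

```text
[0.541  0.176  0.3663]
[[0.1, -0.4], [-0.3, -1.3], [0.4, 0.6], [0.1, 0.2], [0.7, -0.1], [-0.1, 1.0], [-0.9, -0.1], [-0.3, 0.3], [-0.4, -0.1], [0.6, -0.2]]
[ 0.618  -0.2631 -0.496 ]
[[-0.1, 0.4], [-0.2, 0.8], [-0.0, -1.8], [2.9, -0.8], [-0.5, -0.1], [-0.2, 0.6]]
[array([0.513, 0.246, 0.02 ]), array([0.556, 0.157, 0.02 ]), array([0.576, 0.106, 0.02 ])]
```

```bash
python3 -m pendant '[{"hand":-1,"x":-0.58,"z":-0.98},{"hand":-1,"x":-0.58,"z":-0.98},{"hand":-1,"x":-0.58,"z":-0.98},{"hand":-1,"x":-0.58,"z":-0.98},{"hand":-1,"x":-0.58,"z":-0.98},{"hand":-1,"x":-0.58,"z":-0.98},{"hand":-1,"x":-0.58,"z":-0.98},{"hand":-1,"x":-0.58,"z":-0.98}]'
python3 -m pendant '[{"hand":0.2,"x":-0.58,"z":-0.98},{"hand":0.2,"x":-0.58,"z":-0.98},{"hand":0.2,"x":-0.58,"z":-0.98},{"hand":0.2,"x":-0.58,"z":-0.98},{"hand":0.2,"x":-0.58,"z":-0.98},{"hand":0.2,"x":-0.58,"z":-0.98},{"hand":0.2,"roll":0.022},{"hand":0.2,"roll":0.022}]'
python3 -m pendant '[{"hand":0.3,"roll":0.022},{"hand":0.3,"roll":0.022},{"hand":0.3,"roll":0.022},{"hand":0.3,"roll":0.022},{"hand":0.3},{"hand":0.3},{"hand":0.3},{"hand":0.3}]'
python3 - <<'E'
from h import *
st=ctrl.get_state();np.save('pics/st1.npy',np.r_[st['eef_pos'],st['tcp_rot']]);im=grab_frame('wrist');cv2.imwrite('pics/w1.png',im);print(st['q'].round(2),tool(st)[1].round(2).tolist())
d=np.load('pose.npz');x,y,a=d['T'];c,s=np.cos(a),np.sin(a)
for o in[(-.091,0,.034),(-.091,-.045,.034),(-.091,.045,.034),(-.088,-.113,.022),(-.088,-.171,.022),(.02,-.113,.022)]: print(o,proj('wrist',[x+c*o[0]-s*o[1],y+s*o[0]+c*o[1],o[2]],st).round(1))
E
```

```text
[ 0.99  0.16  1.6  -0.    1.39 -0.21] [[0.36, 0.0, -0.93], [0.93, -0.0, 0.36], [-0.0, -1.0, -0.0]]
(-0.091, 0, 0.034) [141.9 405.9]
(-0.091, -0.045, 0.034) [124.4 420. ]
(-0.091, 0.045, 0.034) [160.1 391.4]
(-0.088, -0.113, 0.022) [105.7 433.4]
(-0.088, -0.171, 0.022) [ 85.5 449.6]
(0.02, -0.113, 0.022) [155.6 466.1]schema error: expected keys hand, x, y, z, roll
schema error: expected keys hand, x, y, z, roll
schema error: expected keys hand, x, y, z, roll
```

View pics/w1.png

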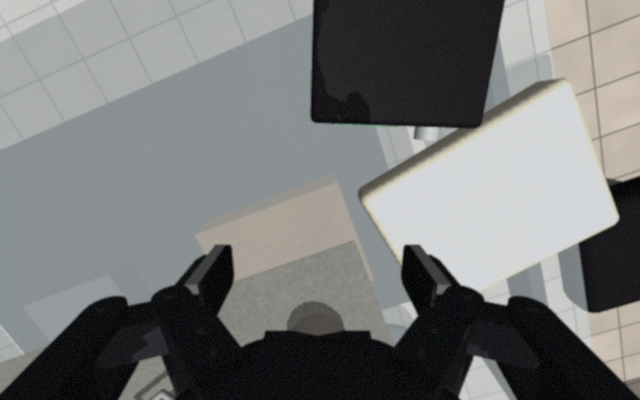

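```bash
python3 -m pendant '[{"hand":-1,"x":-0.58,"y":0,"z":-0.98,"roll":0},{"hand":-1,"x":-0.58,"y":0,"z":-0.98,"roll":0},{"hand":-1,"x":-0.58,"y":0,"z":-0.98,"roll":0},{"hand":-1,"x":-0.58,"y":0,"z":-0.98,"roll":0},{"hand":-1,"x":-0.58,"y":0,"z":-0.98,"roll":0},{"hand":-1,"x":-0.58,"y":0,"z":-0.98,"roll":0},{"hand":-1,"x":-0.58,"y":0,"z":-0.98,"roll":0},{"hand":-1,"x":-0.58,"y":0,"z":-0.98,"roll":0}]'
python3 -m pendant '[{"hand":0.3,"x":-0.58,"y":0,"z":-0.98,"roll":0},{"hand":0.3,"x":-0.58,"y":0,"z":-0.98,"roll":0},{"hand":0.3,"x":-0.58,"y":0,"z":-0.98,"roll":0},{"hand":0.3,"x":-0.58,"y":0,"z":-0.98,"roll":0},{"hand":0.3,"x":-0.58,"y":0,"z":-0.98,"roll":0},{"hand":0.3,"x":-0.58,"y":0,"z":-0.98,"roll":0},{"hand":0.3,"x":0,"y":0,"z":0,"roll":0.022},{"hand":0.3,"x":0,"y":0,"z":0,"roll":0.022}]'
python3 -m pendant '[{"hand":0.3,"x":0,"y":0,"z":0,"roll":0.022},{"hand":0.3,"x":0,"y":0,"z":0,"roll":0.022},{"hand":0.3,"x":0,"y":0,"z":0,"roll":0.022},{"hand":0.3,"x":0,"y":0,"z":0,"roll":0.022},{"hand":0.3,"x":0,"y":0,"z":0,"roll":0},{"hand":0.3,"x":0,"y":0,"z":0,"roll":0},{"hand":0.3,"x":0,"y":0,"z":0,"roll":0},{"hand":0.3,"x":0,"y":0,"z":0,"roll":0}]'
cat > look.py <<'E'
from h import *
import sys
st=ctrl.get_state();np.save('st.npy',np.r_[st['eef_pos'],st['tcp_rot']]);im=grab_frame('wrist');cv2.imwrite(sys.argv[1],im);print(st['q'].round(2),tool(st)[1].round(2).tolist())
E
python3 look.py pics/w2.png
python3 - <<'E'
from h import *
st=ctrl.get_state()
d=np.load('pose.npz');x,y,a=d['T'];c,s=np.cos(a),np.sin(a)
for o in[(-.091,0,.034),(-.091,-.045,.034),(-.091,.045,.034),(-.088,-.113,.022),(-.088,-.171,.022),(.02,-.113,.022)]: print(o,proj('wrist',[x+c*o[0]-s*o[1],y+s*o[0]+c*o[1],o[2]],st).round(1))
E
```

```text
time: 1.5
eef_pos: [0.3763, 0.3217, 0.2315]
tcp_rot: [-1.36, -0.936, 0.935]
contact_force: [-0.3, 0.7, 0.2]
opening: 0.0854
time: 2.3
eef_pos: [0.5035, 0.1612, 0.2313]
tcp_rot: [-1.449, -0.719, 0.719]
contact_force: [0.3, -0.1, -0.7]
opening: 0.0301
time: 3.1
eef_pos: [0.5029, 0.1622, 0.2313]
tcp_rot: [-1.551, -0.296, 0.296]
contact_force: [-0.3, 0.0, -0.5]
opening: 0.0301
[ 0.08  0.04  1.73 -0.    1.38 -0.29] [[0.93, 0.0, -0.37], [0.37, -0.0, 0.93], [0.0, -1.0, -0.0]]
(-0.091, 0, 0.034) [275.5 174. ]
(-0.091, -0.045, 0.034) [276.6 209.1]
(-0.091, 0.045, 0.034) [274.4 136.3]
(-0.088, -0.113, 0.022) [281.4 253.4]
(-0.088, -0.171, 0.022) [282.4 290.2]
(0.02, -0.113, 0.022) [360.3 254.1]
```

View pics/w2.png

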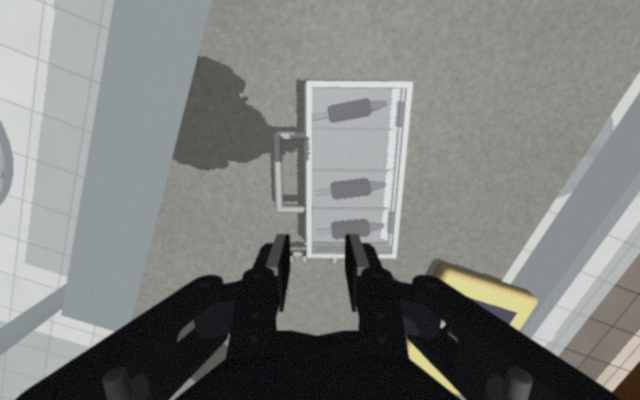

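```bash
python3 -m pendant '[{"hand":0.3,"x":-0.8,"y":0.5,"z":0,"roll":0},{"hand":0.3,"x":-0.78,"y":0.8,"z":0,"roll":0},{"hand":0.3,"x":0,"y":1,"z":0,"roll":0},{"hand":0.3,"x":0,"y":1,"z":0,"roll":0},{"hand":0.3,"x":0,"y":1,"z":0,"roll":0},{"hand":0.3,"x":0,"y":1,"z":0,"roll":0},{"hand":0.3,"x":0,"y":1,"z":0,"roll":0},{"hand":0.3,"x":0,"y":0.8,"z":0,"roll":0}]'
python3 -m pendant '[{"hand":1,"x":0,"y":0,"z":0,"roll":0},{"hand":1,"x":0,"y":0,"z":0,"roll":0},{"hand":1,"x":0,"y":0,"z":0,"roll":0},{"hand":1,"x":0,"y":0,"z":0,"roll":0},{"hand":1,"x":0,"y":0,"z":0,"roll":0},{"hand":1,"x":0,"y":0,"z":0,"roll":0},{"hand":1,"x":0,"y":0,"z":0,"roll":0},{"hand":1,"x":0,"y":0,"z":0,"roll":0}]'
python3 - <<'E'
import numpy as np
a0=7.8;r=147.4
a=np.radians(a0+np.linspace(0,92,17));x=-r*np.cos(a);z=r*np.sin(a)
print(np.c_[np.diff(x)/30,-np.diff(z)/30].round(2).tolist())
E
```

```text
time: 3.95
eef_pos: [0.4581, 0.1448, 0.0167]
tcp_rot: [-1.55, -0.294, 0.296]
contact_force: [-0.0, 0.8, -0.1]
opening: 0.0301
time: 4.75
eef_pos: [0.4588, 0.1455, 0.0192]
tcp_rot: [-1.55, -0.295, 0.294]
contact_force: [-0.8, 4.9, -2.8]
opening: 0.008
[[0.09, -0.48], [0.14, -0.47], [0.19, -0.46], [0.23, -0.44], [0.27, -0.41], [0.31, -0.38], [0.35, -0.35], [0.38, -0.31], [0.41, -0.27], [0.44, -0.23], [0.46, -0.18], [0.47, -0.14], [0.48, -0.09], [0.49, -0.04], [0.49, 0.01], [0.49, 0.06]]
```

```bash
python3 -m pendant '[{"hand":1,"x":0.09,"y":-0.48,"z":0,"roll":0},{"hand":1,"x":0.14,"y":-0.47,"z":0,"roll":0},{"hand":1,"x":0.19,"y":-0.46,"z":0,"roll":0},{"hand":1,"x":0.23,"y":-0.44,"z":0,"roll":0},{"hand":1,"x":0.27,"y":-0.41,"z":0,"roll":0},{"hand":1,"x":0.31,"y":-0.38,"z":0,"roll":0},{"hand":1,"x":0.35,"y":-0.35,"z":0,"roll":0},{"hand":1,"x":0,"y":0,"z":0,"roll":0}]'
```

```text
time: 5.55
eef_pos: [0.5046, 0.1631, 0.1105]
tcp_rot: [-1.55, -0.297, 0.293]
contact_force: [-4.3, 3.2, -0.4]
opening: 0.0074
```

```bash
python3 -m pendant '[{"hand":1,"x":0.38,"y":-0.31,"z":0,"roll":0},{"hand":1,"x":0.41,"y":-0.27,"z":0,"roll":0},{"hand":1,"x":0.44,"y":-0.23,"z":0,"roll":0},{"hand":1,"x":0.46,"y":-0.18,"z":0,"roll":0},{"hand":1,"x":0.47,"y":-0.14,"z":0,"roll":0},{"hand":1,"x":0.48,"y":-0.09,"z":0,"roll":0},{"hand":1,"x":0.49,"y":-0.04,"z":0,"roll":0},{"hand":1,"x":0,"y":0,"z":0,"roll":0}]'
python3 -m pendant '[{"hand":1,"x":0.49,"y":0.01,"z":0,"roll":0},{"hand":1,"x":0.3,"y":0.04,"z":0,"roll":0},{"hand":1,"x":0,"y":0,"z":0,"roll":0},{"hand":0.3,"x":0,"y":0,"z":0,"roll":0},{"hand":0.3,"x":0,"y":0,"z":0,"roll":0},{"hand":0.3,"x":0,"y":-0.6,"z":0,"roll":0},{"hand":0.3,"x":0,"y":-1,"z":0,"roll":0},{"hand":0.3,"x":0,"y":-1,"z":0,"roll":0}]'
python3 look.py pics/w3.png; python3 - <<'E'
from h import *
cv2.imwrite('pics/s3.png',cv2.resize(grab_frame('scene')[130:330,180:440],None,fx=2.8,fy=2.8))
im=np.vstack([cv2.imread('pics/w3.png'),cv2.resize(cv2.imread('pics/s3.png'),(640,480))]);cv2.imwrite('pics/m3.png',cv2.resize(im,None,fx=.68,fy=.68))
E
```

```text
time: 6.35
eef_pos: [0.5929, 0.1971, 0.1489]
tcp_rot: [-1.551, -0.299, 0.291]
contact_force: [-2.4, 1.0, 8.4]
opening: 0.0075
time: 7.15
eef_pos: [0.6115, 0.2049, 0.2222]
tcp_rot: [-1.551, -0.293, 0.296]
contact_force: [0.8, 0.1, 0.2]
opening: 0.03
[ 0.14  0.35  1.39 -0.    1.41 -0.24] [[0.93, -0.0, -0.37], [0.37, -0.0, 0.93], [-0.0, -1.0, -0.0]]
```

View pics/m3.png

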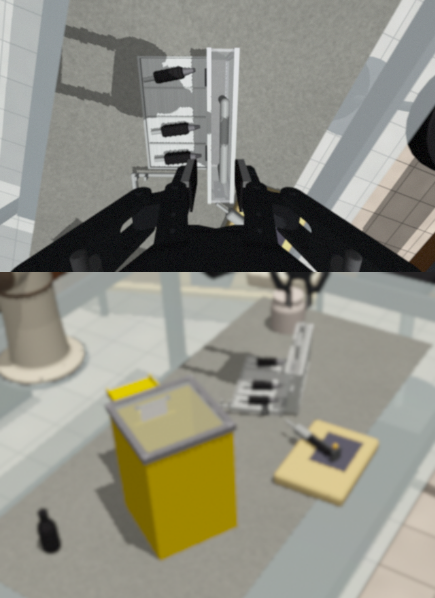

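```bash
python3 - <<'E'
from h import *
im=cv2.imread('pics/w3.png')[60:300,160:360];cv2.imwrite('pics/c3.png',cv2.resize(im,None,fx=2.5,fy=2.5,interpolation=cv2.INTER_CUBIC))
E
```

```text
(no output)
```

View pics/c3.png

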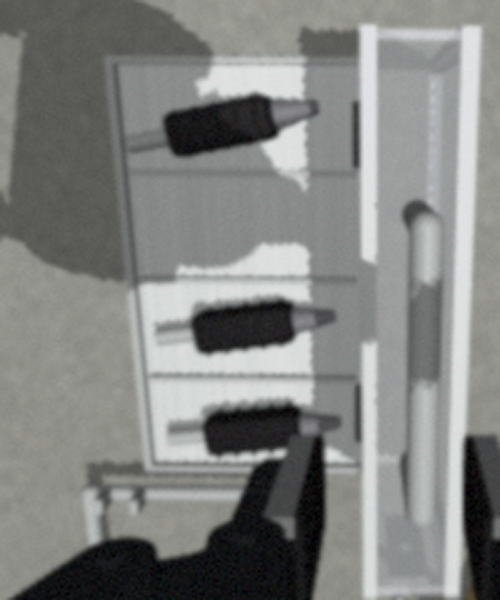

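```bash
python3 - <<'E'
from fit import *
s0=np.load('st.npy');st=dict(eef_pos=s0[:3],tcp_rot=s0[3:])
px=lambda L:[np.array([160,60])+(np.array(a)+.5)/2.5-.5 for a in L]
import h,fit as F
op=h.proj; F.proj=lambda n,p:op(n,p,st)
T,e=fit([(-.06,.104,.015),(-.06,-.104,.015),(-.088,-.113,.022)],px([(107,58),(148,470),(95,493)]),[.54,.15,.36],'wrist');print(T.round(4));print(e.round(1).tolist())
T0=np.load('pose.npz')['T']
for T in(T0,T):
  c,s=np.cos(T[2]),np.sin(T[2])
  for q in px([(222,126),(245,325),(252,430)]):
    w=ray('wrist',q,.022,st);d=w[:2]-T[:2];print(w.round(3),(c*d[0]+s*d[1]).round(4),(-s*d[0]+c*d[1]).round(4))
E
```

```text
[0.5444 0.178  0.3734]
[[-0.1, 0.2], [0.5, 0.2], [-0.4, -0.5]]
[0.51  0.245 0.022] -0.004 0.075
[0.55  0.158 0.022] 0.002 -0.0198
[0.571 0.106 0.022] 0.0029 -0.0764
[0.51  0.245 0.022] -0.0074 0.0744
[0.55  0.158 0.022] -0.0021 -0.0205
[0.571 0.106 0.022] -0.0016 -0.0771
```

```bash
python3 -m pendant '[{"hand":0.3,"x":-0.9,"y":0,"z":-0.85,"roll":0},{"hand":0.3,"x":-0.9,"y":0,"z":-0.85,"roll":0},{"hand":0.3,"x":-0.9,"y":0,"z":-0.85,"roll":0},{"hand":0.3,"x":-0.9,"y":0,"z":-0.85,"roll":0},{"hand":0.3,"x":-0.9,"y":0,"z":-0.86,"roll":0},{"hand":0.3,"x":-0.91,"y":0,"z":-0.86,"roll":0},{"hand":0.3,"x":0,"y":1,"z":0,"roll":0},{"hand":0.3,"x":0,"y":1,"z":0,"roll":0}]'
python3 -m pendant '[{"hand":0.3,"x":0,"y":1,"z":0,"roll":0},{"hand":0.3,"x":0,"y":0.5,"z":0,"roll":0},{"hand":0.3,"x":0,"y":0,"z":0,"roll":0},{"hand":0.3,"x":0,"y":0,"z":0,"roll":0},{"hand":0.3,"x":0,"y":0,"z":0,"roll":0},{"hand":0.3,"x":0,"y":0,"z":0,"roll":0},{"hand":0.3,"x":0,"y":0,"z":0,"roll":0},{"hand":0.3,"x":0,"y":0,"z":0,"roll":0}]'
python3 look.py pics/w4.png
```

```text
time: 8.05
eef_pos: [0.5177, 0.0015, 0.162]
tcp_rot: [-1.552, -0.295, 0.292]
contact_force: [0.2, 0.7, -0.5]
opening: 0.0298
time: 8.85
eef_pos: [0.518, 0.0029, 0.1178]
tcp_rot: [-1.551, -0.295, 0.294]
contact_force: [-0.5, 0.3, 0.3]
opening: 0.0297
[-0.23  0.13  1.86 -0.    1.15 -0.6 ] [[0.93, 0.0, -0.37], [0.37, -0.0, 0.93], [0.0, -1.0, -0.0]]
```

View pics/w4.png

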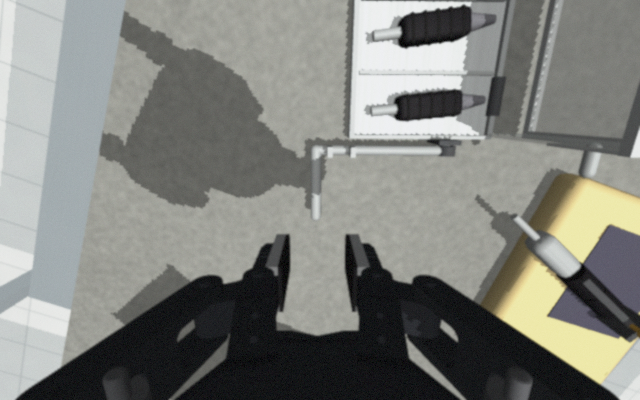

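```bash
python3 -m pendant '[{"hand":0.3,"x":0,"y":1,"z":0,"roll":0},{"hand":0.3,"x":0,"y":1,"z":0,"roll":0},{"hand":0.3,"x":0,"y":1,"z":0,"roll":0},{"hand":0.3,"x":0,"y":0.6,"z":0,"roll":0},{"hand":0.3,"x":0,"y":0,"z":0,"roll":0},{"hand":1,"x":0,"y":0,"z":0,"roll":0},{"hand":1,"x":0,"y":0,"z":0,"roll":0},{"hand":1,"x":0,"y":0,"z":0,"roll":0}]'
python3 - <<'E'
import numpy as np
r=108;a=np.linspace(0,2.18,25);x=-r*np.cos(a);z=r*np.sin(a)
print(np.c_[np.diff(x)/30,-np.diff(z)/30].round(2).tolist())
E
```

```text
time: 9.7
eef_pos: [0.517, 0.0022, 0.0103]
tcp_rot: [-1.552, -0.294, 0.297]
contact_force: [-5.1, -3.2, 1.2]
opening: 0.0066
[[0.01, -0.33], [0.04, -0.32], [0.07, -0.32], [0.1, -0.31], [0.13, -0.3], [0.16, -0.29], [0.18, -0.27], [0.21, -0.25], [0.23, -0.23], [0.25, -0.21], [0.27, -0.19], [0.28, -0.16], [0.3, -0.14], [0.31, -0.11], [0.32, -0.08], [0.32, -0.05], [0.33, -0.02], [0.33, 0.01], [0.32, 0.04], [0.32, 0.07], [0.31, 0.09], [0.3, 0.12], [0.29, 0.15], [0.28, 0.17]]
```

```bash
python3 -m pendant '[{"hand":1,"x":0.05,"y":-0.65,"z":0,"roll":0},{"hand":1,"x":0.17,"y":-0.63,"z":0,"roll":0},{"hand":1,"x":0.29,"y":-0.59,"z":0,"roll":0},{"hand":1,"x":0.39,"y":-0.52,"z":0,"roll":0},{"hand":1,"x":0.48,"y":-0.44,"z":0,"roll":0},{"hand":1,"x":0.55,"y":-0.35,"z":0,"roll":0},{"hand":1,"x":0.61,"y":-0.25,"z":0,"roll":0},{"hand":1,"x":0,"y":0,"z":0,"roll":0}]'
python3 -m pendant '[{"hand":1,"x":0.64,"y":-0.13,"z":0,"roll":0},{"hand":1,"x":0.66,"y":-0.01,"z":0,"roll":0},{"hand":1,"x":0.32,"y":0.04,"z":0,"roll":0},{"hand":1,"x":0.32,"y":0.07,"z":0,"roll":0},{"hand":1,"x":0.31,"y":0.09,"z":0,"roll":0},{"hand":1,"x":0.3,"y":0.12,"z":0,"roll":0},{"hand":1,"x":0,"y":0,"z":0,"roll":0},{"hand":1,"x":0,"y":0,"z":0,"roll":0}]'
```

```text
time: 10.5
eef_pos: [0.5927, 0.0311, 0.1181]
tcp_rot: [-1.553, -0.302, 0.289]
contact_force: [-5.1, 0.3, 18.3]
opening: 0.0062
time: 11.3
eef_pos: [0.662, 0.0584, 0.109]
tcp_rot: [-1.553, -0.3, 0.29]
contact_force: [4.7, -1.4, 3.0]
opening: 0.0062
```

```bash
python3 -m pendant '[{"hand":1,"x":0.29,"y":0.15,"z":0,"roll":0},{"hand":1,"x":0.28,"y":0.17,"z":0,"roll":0},{"hand":1,"x":0,"y":0,"z":0,"roll":0},{"hand":0.3,"x":0,"y":0,"z":0,"roll":0},{"hand":0.3,"x":0,"y":0,"z":0,"roll":0},{"hand":0.3,"x":0,"y":0,"z":0,"roll":0},{"hand":0.3,"x":0,"y":0,"z":0,"roll":0},{"hand":0.3,"x":0,"y":0,"z":0,"roll":0}]'
python3 -m pendant '[{"hand":0.3,"x":0,"y":-0.6,"z":0,"roll":0},{"hand":0.3,"x":0,"y":-1,"z":0,"roll":0},{"hand":0.3,"x":0,"y":-1,"z":0,"roll":0},{"hand":0.3,"x":-1,"y":-1,"z":0,"roll":0},{"hand":0.3,"x":-1,"y":-1,"z":0,"roll":0},{"hand":0.3,"x":-1,"y":0,"z":0,"roll":0},{"hand":0.3,"x":-1,"y":0,"z":0,"roll":0},{"hand":0.3,"x":0,"y":0,"z":0,"roll":0}]'
python3 look.py pics/w5.png;  python3 - <<'E'
from h import *
a=cv2.imread('pics/w5.png')
b=grab_frame('scene')[160:240,290:390]
cv2.imwrite('pics/m5.png',np.hstack([a[:,150:600][:300],cv2.resize(b,(350,300),interpolation=cv2.INTER_CUBIC)]))
E
```

```text
time: 12.1
eef_pos: [0.6752, 0.0654, 0.0967]
tcp_rot: [-1.55, -0.294, 0.296]
contact_force: [0.2, -0.5, -0.4]
opening: 0.0298
time: 12.9
eef_pos: [0.5616, 0.0206, 0.2364]
tcp_rot: [-1.551, -0.293, 0.294]
contact_force: [0.1, -0.2, 0.1]
opening: 0.0297
[-0.18  0.12  1.63 -0.    1.39 -0.55] [[0.93, -0.0, -0.37], [0.37, -0.0, 0.93], [-0.0, -1.0, -0.0]]
```

View pics/m5.png

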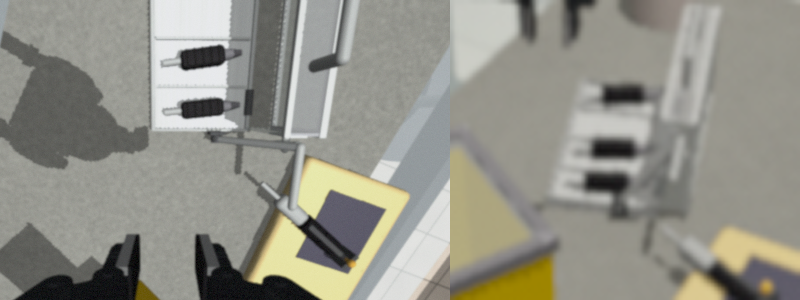

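```bash
cat >> h.py <<'E'
TR=(.5435,.177,.370)
def tw(x,y,z,T=TR):
    c,s=np.cos(T[2]),np.sin(T[2]);return np.array([T[0]+c*x-s*y,T[1]+s*x+c*y,z])
def wt(p,T=TR):
    c,s=np.cos(T[2]),np.sin(T[2]);d=np.array(p)[:2]-T[:2];return np.array([c*d[0]+s*d[1],-s*d[0]+c*d[1]]).round(4)
E
python3 - <<'E'
from h import *
s0=np.load('st.npy');st=dict(eef_pos=s0[:3],tcp_rot=s0[3:])
for th in(2.1,2.21,2.33,2.45):
  print(th,[proj('wrist',tw(.02-.108*np.cos(th),y,.022+.108*np.sin(th)),st).round(0) for y in(-.113,-.171)])
for q in[(350+2,57),(353,107)]: print(ray('wrist',q,.022,st).round(4),wt(ray('wrist',q,.022,st)))
S=np.load('pose.npz')['S'];print('shelf',tw(-.1375,0,.2,S),'win',tw(-.08,0,.2,S))
E
```

```text
2.1 [array([441., 149.]), array([434., 209.])]
2.21 [array([449., 148.]), array([441., 207.])]
2.33 [array([455., 147.]), array([447., 204.])]
2.45 [array([460., 146.]), array([452., 202.])]
[0.5502 0.1583 0.022 ] [-0.0006 -0.0199]
[0.573  0.1087 0.022 ] [ 0.0028 -0.0744]
shelf [ 0.49705623 -0.19762589  0.2       ] win [ 0.54762755 -0.22498994  0.2       ]
```

```bash
python3 -m pendant '[{"hand":0.22,"x":0.35,"y":0,"z":0.86,"roll":0},{"hand":0.22,"x":0.35,"y":0,"z":0.86,"roll":0},{"hand":0.22,"x":0.35,"y":0,"z":0.85,"roll":0},{"hand":0.22,"x":0,"y":0,"z":0,"roll":-0.0226},{"hand":0.22,"x":0,"y":0,"z":0,"roll":-0.0226},{"hand":0.22,"x":0,"y":0,"z":0,"roll":-0.0226},{"hand":0.22,"x":0,"y":0,"z":0,"roll":-0.0226},{"hand":0.22,"x":0,"y":0,"z":0,"roll":-0.0226}]'
python3 -m pendant '[{"hand":0.22,"x":0,"y":0,"z":0,"roll":-0.0226},{"hand":0.22,"x":0,"y":0,"z":0,"roll":-0.0226},{"hand":0.22,"x":0,"y":0,"z":0,"roll":-0.0226},{"hand":0.22,"x":0,"y":0,"z":0,"roll":-0.0226},{"hand":0.22,"x":0,"y":0,"z":0,"roll":-0.0226},{"hand":0.22,"x":0,"y":0,"z":0,"roll":-0.0226},{"hand":0.22,"x":0,"y":0,"z":0,"roll":0},{"hand":0.22,"x":0,"y":0,"z":0,"roll":0}]'
cat > tubes.py <<'E'
from h import *
import sys
def find(cam,z=.022,st=None):
    out=[]
    for r in models.regions_of('tube1_mid',cam):
        if r['conf']<.3: continue
        m=r['region'].astype(np.uint8); n=m.sum()
        if n<20: continue
        (cx,cy),wh,_=cv2.minAreaRect(cv2.findNonZero(m))
        w=ray(cam,(cx,cy),z,st); v,u=np.nonzero(m); vt=np.linalg.svd(np.c_[u-u.mean(),v-v.mean()],full_matrices=False)[2][0]*10
        d=ray(cam,(cx+vt[0],cy+vt[1]),z,st)-w; hd=np.degrees(np.arctan2(d[1],d[0]))
        if hd<-90:hd+=180
        if hd>90:hd-=180
        out.append((round(r['conf'],2),int(n),np.round(wh).tolist(),w.round(4).tolist(),wt(w).tolist(),round(hd,1)))
    return out
if __name__=='__main__':
    st=ctrl.get_state(); 
    for c in sys.argv[1:]:
        cv2.imwrite(f'pics/{c}_{st["time"]:.1f}.png',grab_frame(c))
        for o in find(c,.022,st): print(c,*o)
    print(st['q'].round(2),tool(st)[1].round(3).tolist(),st['eef_pos'].round(4))
E
python3 tubes.py wrist top
```

```text
time: 13.8
eef_pos: [0.5662, 0.1051, 0.2359]
tcp_rot: [-1.399, -0.851, 0.849]
contact_force: [-0.9, -1.0, 0.6]
opening: 0.0331
time: 14.6
eef_pos: [0.5658, 0.1048, 0.2356]
tcp_rot: [-1.015, -1.473, 1.472]
contact_force: [0.2, 0.8, -0.4]
opening: 0.0331
wrist 0.75 748 [68.0, 15.0] [0.5699, 0.1061, 0.022] [-0.0011, -0.0756] 27.3
[-0.03  0.16  1.59  0.    1.39 -1.96] [[-0.356, 0.001, -0.935], [0.935, 0.0, -0.356], [-0.0, -1.0, -0.001]] [0.5658 0.1048 0.2356]
```

```bash
python3 -m pendant '[{"hand":0.22,"x":0,"y":1,"z":0.12,"roll":0},{"hand":0.22,"x":0,"y":1,"z":0,"roll":0},{"hand":0.22,"x":0,"y":1,"z":0,"roll":0},{"hand":0.22,"x":0,"y":1,"z":0,"roll":0},{"hand":0.22,"x":0,"y":1,"z":0,"roll":0},{"hand":0.22,"x":0,"y":1,"z":0,"roll":0},{"hand":0.22,"x":0,"y":0.9,"z":0,"roll":0},{"hand":0.22,"x":0,"y":0.4,"z":0,"roll":0}]'
python3 -m pendant '[{"hand":1,"x":0,"y":0,"z":0,"roll":0},{"hand":1,"x":0,"y":0,"z":0,"roll":0},{"hand":1,"x":0,"y":0,"z":0,"roll":0},{"hand":1,"x":0,"y":0,"z":0,"roll":0},{"hand":1,"x":0,"y":0,"z":0,"roll":0},{"hand":1,"x":0,"y":-0.5,"z":0,"roll":0},{"hand":1,"x":0,"y":-1,"z":0,"roll":0},{"hand":1,"x":0,"y":0,"z":0,"roll":0}]'
python3 - <<'E'
from h import *
S=np.load('pose.npz')['S']
print(go(tw(-.185,0,.24,S)),tw(-.185,0,.24,S))
E
```

```text
time: 15.6
eef_pos: [0.5596, 0.1032, 0.0134]
tcp_rot: [-1.009, -1.47, 1.475]
contact_force: [0.5, 0.7, 0.5]
opening: 0.0331
time: 16.4
eef_pos: [0.5655, 0.1032, 0.0667]
tcp_rot: [-1.021, -1.481, 1.472]
contact_force: [1.7, -0.1, -0.1]
opening: 0.0185
[-7.36 -5.81  6.71] [ 0.45527992 -0.1750208   0.24      ]
```

```bash
python3 -m pendant '[{"hand":1,"x":0,"y":-1,"z":0,"roll":0},{"hand":1,"x":0,"y":-1,"z":0,"roll":0},{"hand":1,"x":-0.8,"y":-1,"z":0.74,"roll":0},{"hand":1,"x":-0.82,"y":-1,"z":0.74,"roll":0},{"hand":1,"x":-0.82,"y":-1,"z":0.75,"roll":0},{"hand":1,"x":-0.82,"y":-0.81,"z":0.75,"roll":0},{"hand":1,"x":-0.82,"y":0,"z":0.75,"roll":0},{"hand":1,"x":-0.82,"y":0,"z":0.75,"roll":0}]'
python3 -m pendant '[{"hand":1,"x":-0.82,"y":0,"z":0.74,"roll":0},{"hand":1,"x":-0.82,"y":0,"z":0.74,"roll":0},{"hand":1,"x":-0.82,"y":0,"z":0.74,"roll":0},{"hand":1,"x":0,"y":0,"z":0,"roll":0.023},{"hand":1,"x":0,"y":0,"z":0,"roll":0.023},{"hand":1,"x":0,"y":0,"z":0,"roll":0.023},{"hand":1,"x":0,"y":0,"z":0,"roll":0.023},{"hand":1,"x":0,"y":0,"z":0,"roll":0.023}]'
python3 -m pendant '[{"hand":1,"x":0,"y":0,"z":0,"roll":0.023},{"hand":1,"x":0,"y":0,"z":0,"roll":0},{"hand":1,"x":0,"y":0,"z":0,"roll":0},{"hand":1,"x":0,"y":0,"z":0,"roll":0},{"hand":1,"x":0,"y":0,"z":0,"roll":0},{"hand":1,"x":0,"y":0,"z":0,"roll":0},{"hand":1,"x":0,"y":0,"z":0,"roll":0},{"hand":1,"x":0,"y":0,"z":0,"roll":0}]'
python3 - <<'E'
from h import *
b=grab_frame('scene');c=cv2.resize(b[150:310,210:370],(400,400),interpolation=cv2.INTER_CUBIC)
b=grab_frame('top');d=cv2.resize(b[150:290,330:470],(400,400),interpolation=cv2.INTER_CUBIC)
cv2.imwrite('pics/m6.png',np.hstack([c,d]))
S=np.load('pose.npz')['S'];st=ctrl.get_state();print(wt(st['eef_pos'],S),tool(st)[1].round(3).tolist())
K,T=cam('wrist',st);
for nm,o in dict(fl=(-.195,.042,.2),fr=(-.195,-.042,.2),bl=(-.08,.042,.2),br=(-.08,-.042,.2),wl=(-.08,.027,.2),wr=(-.08,-.027,.2)).items():
    print(nm,proj('scene',tw(*o,S)).round(1),proj('top',tw(*o,S)).round(1))
E
```

```text
time: 17.2
eef_pos: [0.4888, -0.0835, 0.2372]
tcp_rot: [-1.016, -1.475, 1.474]
contact_force: [0.8, 1.0, -1.0]
opening: 0.0185
time: 18.0
eef_pos: [0.4531, -0.175, 0.2358]
tcp_rot: [-1.359, -0.939, 0.939]
contact_force: [-0.2, 0.8, -1.3]
opening: 0.0186
time: 18.8
eef_pos: [0.4532, -0.175, 0.2355]
tcp_rot: [-1.405, -0.834, 0.834]
contact_force: [0.7, 0.3, -0.8]
opening: 0.0187
[-0.1868 -0.001 ] [[0.48, -0.0, -0.878], [0.878, 0.0, 0.48], [-0.0, -1.0, 0.0]]
fl [267.7 194.3] [348.6 245.5]
fr [243.5 202.5] [371.5 257.2]
bl [282.9 213.4] [364.1 214.8]
br [257.5 222.6] [386.8 226.3]
wl [278.4 215. ] [368.1 216.8]
wr [262.1 220.9] [382.7 224.2]
```

View pics/m6.png

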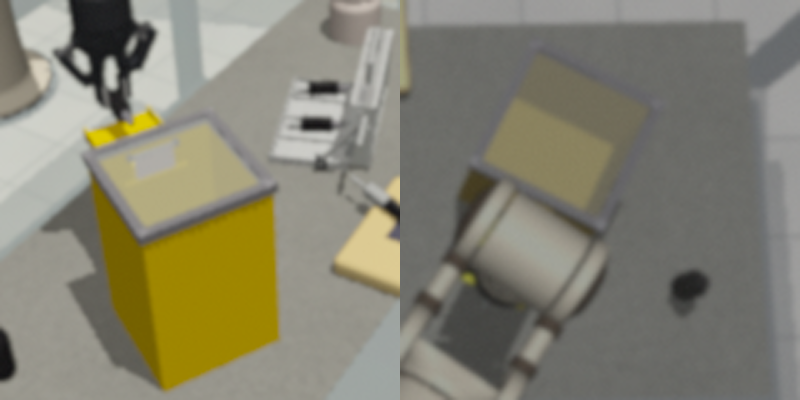

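```bash
python3 -m pendant '[{"hand":1,"x":0,"y":0.3,"z":-0.3,"roll":0},{"hand":1,"x":0,"y":0.35,"z":-0.4,"roll":0},{"hand":1,"x":0,"y":0.3,"z":-0.4,"roll":0},{"hand":1,"x":0,"y":0,"z":-0.4,"roll":0},{"hand":1,"x":0,"y":0,"z":-0.4,"roll":0},{"hand":1,"x":0,"y":0,"z":-0.4,"roll":0},{"hand":1,"x":0,"y":0,"z":-0.3,"roll":0},{"hand":1,"x":0,"y":0,"z":-0.3,"roll":0}]'
python3 - <<'E'
from h import *
S=np.load('pose.npz')['S'];st=ctrl.get_state();print(wt(st['eef_pos'],S))
b=grab_frame('scene');cv2.imwrite('pics/m7.png',cv2.resize(b[160:260,220:345],(625,500),interpolation=cv2.INTER_CUBIC))
E
```

```text
time: 19.7
eef_pos: [0.5299, -0.2169, 0.2068]
tcp_rot: [-1.405, -0.833, 0.834]
contact_force: [0.6, 0.7, -1.3]
opening: 0.0187
[-0.0994 -0.0013]
```

View pics/m7.png

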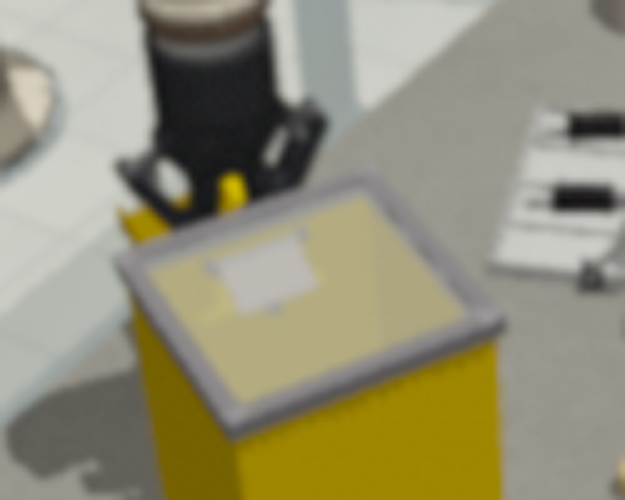

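```bash
python3 -m pendant '[{"hand":0.2,"x":0,"y":0.05,"z":0,"roll":0},{"hand":0.2,"x":0,"y":0,"z":0,"roll":0},{"hand":0.2,"x":0,"y":0,"z":0,"roll":0},{"hand":0.2,"x":0,"y":-0.9,"z":0,"roll":0},{"hand":0.2,"x":0,"y":-0.9,"z":0,"roll":0},{"hand":1,"x":0,"y":0,"z":0.9,"roll":0},{"hand":1,"x":0,"y":0,"z":0.9,"roll":0},{"hand":1,"x":0,"y":0,"z":0.75,"roll":0}]'
python3 -m pendant '[{"hand":1,"x":0,"y":0.9,"z":0,"roll":0},{"hand":1,"x":0,"y":0.8,"z":0,"roll":0},{"hand":1,"x":0,"y":0,"z":-0.3,"roll":0},{"hand":1,"x":0,"y":0,"z":-0.4,"roll":0},{"hand":1,"x":0,"y":0,"z":-0.4,"roll":0},{"hand":1,"x":0,"y":0,"z":-0.4,"roll":0},{"hand":1,"x":0,"y":0,"z":-0.4,"roll":0},{"hand":1,"x":0,"y":0,"z":-0.4,"roll":0}]'
python3 - <<'E'
from h import *
S=np.load('pose.npz')['S'];st=ctrl.get_state();print(wt(st['eef_pos'],S))
E
python3 -m pendant '[{"hand":1,"x":0,"y":0,"z":-0.2,"roll":0},{"hand":1,"x":0,"y":0,"z":-0.15,"roll":0},{"hand":1,"x":0,"y":0,"z":0,"roll":0},{"hand":1,"x":0,"y":0,"z":0,"roll":0},{"hand":1,"x":0,"y":0,"z":0,"roll":0},{"hand":1,"x":0,"y":0,"z":0.5,"roll":0},{"hand":1,"x":0,"y":0,"z":0.9,"roll":0},{"hand":1,"x":0,"y":-0.9,"z":0.9,"roll":0}]'
python3 - <<'E'
from h import *
S=np.load('pose.npz')['S'];st=ctrl.get_state();print(wt(st['eef_pos'],S))
b=grab_frame('scene');cv2.imwrite('pics/m8.png',cv2.resize(b[150:270,220:400],(750,500),interpolation=cv2.INTER_CUBIC))
E
```

```text
time: 20.55
eef_pos: [0.4614, -0.1794, 0.2598]
tcp_rot: [-1.406, -0.834, 0.833]
contact_force: [0.1, -0.1, -0.1]
opening: -0.0
time: 21.35
eef_pos: [0.5243, -0.214, 0.2101]
tcp_rot: [-1.407, -0.834, 0.833]
contact_force: [-0.6, 0.5, 0.6]
opening: 0.0001
[-0.1057 -0.0014]
time: 22.15
eef_pos: [0.4689, -0.1833, 0.232]
tcp_rot: [-1.398, -0.83, 0.835]
contact_force: [0.4, 0.2, 0.3]
opening: 0.0002
[-0.1691 -0.0008]
```

View pics/m8.png

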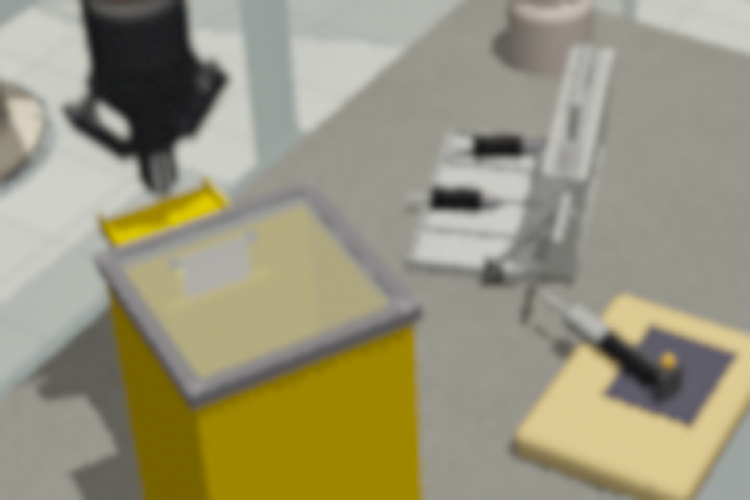

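```bash
python3 tubes.py top; python3 - <<'E'
from h import *
print(go(tw(-.03,-.02,.25)))
E
```

```text
[-0.61 -0.03  1.78 -0.    1.39 -1.68] [[0.479, 0.0, -0.878], [0.878, -0.001, 0.479], [-0.0, -1.0, -0.001]] [ 0.4692 -0.1833  0.239 ]
[10.54 -0.44  3.83]
```

```bash
python3 -m pendant '[{"hand":0.1,"x":0.95,"y":-0.4,"z":0.35,"roll":0},{"hand":0.1,"x":0.95,"y":0,"z":0.35,"roll":0},{"hand":0.1,"x":0.95,"y":0,"z":0.35,"roll":0},{"hand":0.1,"x":0.96,"y":0,"z":0.35,"roll":0},{"hand":0.1,"x":0.96,"y":0,"z":0.35,"roll":0},{"hand":0.1,"x":0.96,"y":0,"z":0.35,"roll":0},{"hand":0.1,"x":0.96,"y":0,"z":0.35,"roll":0},{"hand":0.1,"x":0.96,"y":0,"z":0.35,"roll":0}]'
python3 -m pendant '[{"hand":0.1,"x":0.96,"y":0,"z":0.35,"roll":0},{"hand":0.1,"x":0.96,"y":0,"z":0.35,"roll":0},{"hand":0.1,"x":0.96,"y":0,"z":0.35,"roll":-0.023},{"hand":0.1,"x":0,"y":0,"z":0,"roll":-0.023},{"hand":0.1,"x":0,"y":0,"z":0,"roll":-0.023},{"hand":0.1,"x":0,"y":0,"z":0,"roll":-0.023},{"hand":0.1,"x":0,"y":0,"z":0,"roll":-0.023},{"hand":0.1,"x":0,"y":0,"z":0,"roll":-0.023}]'
python3 tubes.py wrist scene; ls pics | tail -4
```

```text
time: 23.1
eef_pos: [0.5085, 0.0578, 0.2466]
tcp_rot: [-1.405, -0.833, 0.833]
contact_force: [-0.1, -0.5, 0.6]
opening: 0.0381
time: 23.9
eef_pos: [0.5222, 0.1475, 0.2463]
tcp_rot: [-1.008, -1.478, 1.479]
contact_force: [0.7, -0.4, -0.1]
opening: 0.0382
wrist 0.7 8147 [163.0, 88.0] [0.5966, -0.1915, 0.022] [-0.0838, -0.3628] 6.8
[ 0.05  0.06  1.67  0.    1.41 -1.89] [[-0.364, -0.001, -0.931], [0.931, -0.0, -0.364], [0.0, -1.0, 0.001]] [0.5222 0.1475 0.2463]
w4.png
w5.png
wrist_14.6.png
wrist_23.9.png
```

View pics/wrist_23.9.png

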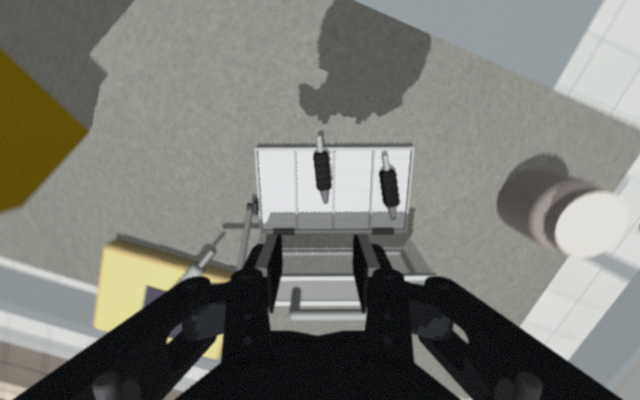

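```bash
python3 - <<'E'
from h import *
for n,(a,b) in dict(B=((320,150),(323.5,189)),A=((386,168),(391.5,207))).items():
    p,q=ray('wrist',a,.022),ray('wrist',b,.022);m=(p+q)/2;d=q-p;print(n,m.round(4),wt(m),np.degrees(np.arctan2(d[1],d[0])).round(1),np.linalg.norm(d[:2]).round(3))
    u=d/np.linalg.norm(d); print('go',go(m-u*.010+[0,0,.016-.022]))
E
```

```text
B [0.5196 0.1525 0.022 ] [-0.0311 -0.0142] 26.2 0.052
go [0.15 7.69 0.34]
A [0.5105 0.2448 0.022 ] [-0.0062  0.0751] 32.6 0.055
go [ 3.1   7.69 -0.48]
```

```bash
python3 -m pendant '[{"hand":0.1,"x":0.15,"y":1,"z":0.34,"roll":-0.01},{"hand":0.1,"x":0,"y":1,"z":0,"roll":0},{"hand":0.1,"x":0,"y":1,"z":0,"roll":0},{"hand":0.1,"x":0,"y":1,"z":0,"roll":0},{"hand":0.1,"x":0,"y":1,"z":0,"roll":0},{"hand":0.1,"x":0,"y":1,"z":0,"roll":0},{"hand":0.1,"x":0,"y":1,"z":0,"roll":0},{"hand":0.1,"x":0,"y":0.65,"z":0,"roll":0}]'
python3 -m pendant '[{"hand":1,"x":0,"y":0,"z":0,"roll":0},{"hand":1,"x":0,"y":0,"z":0,"roll":0},{"hand":1,"x":0,"y":0,"z":0,"roll":0},{"hand":1,"x":0,"y":0,"z":0,"roll":0},{"hand":1,"x":0,"y":0,"z":0,"roll":0},{"hand":1,"x":0,"y":-0.5,"z":0,"roll":0},{"hand":1,"x":0,"y":-1,"z":0,"roll":0},{"hand":1,"x":0,"y":-1,"z":0,"roll":0}]'
python3 - <<'E'
from h import *
S=np.load('pose.npz')['S']
print(go(tw(-.185,0,.24,S)),tool()[1].round(3).tolist())
E
```

```text
time: 24.9
eef_pos: [0.5094, 0.1479, 0.0154]
tcp_rot: [-0.974, -1.514, 1.517]
contact_force: [0.2, -0.5, 0.3]
opening: 0.0381
time: 25.7
eef_pos: [0.5105, 0.148, 0.0947]
tcp_rot: [-0.974, -1.518, 1.518]
contact_force: [1.0, -0.0, -0.6]
opening: 0.0182
[-9.02 -4.84  6.16] [[-0.416, -0.0, -0.909], [0.909, -0.0, -0.416], [0.0, -1.0, 0.0]]
```

```bash
python3 -m pendant '[{"hand":1,"x":0,"y":-1,"z":0,"roll":0},{"hand":1,"x":-0.9,"y":-1,"z":0.62,"roll":0},{"hand":1,"x":-0.9,"y":-1,"z":0.62,"roll":0},{"hand":1,"x":-0.9,"y":-1,"z":0.62,"roll":0},{"hand":1,"x":-0.9,"y":-0.84,"z":0.62,"roll":0},{"hand":1,"x":-0.9,"y":0,"z":0.62,"roll":0},{"hand":1,"x":-0.9,"y":0,"z":0.62,"roll":0},{"hand":1,"x":-0.9,"y":0,"z":0.61,"roll":0}]'
python3 -m pendant '[{"hand":1,"x":-0.9,"y":0,"z":0.61,"roll":0},{"hand":1,"x":-0.9,"y":0,"z":0.61,"roll":0},{"hand":1,"x":-0.9,"y":0,"z":0.61,"roll":0},{"hand":1,"x":0,"y":0,"z":0,"roll":0.021},{"hand":1,"x":0,"y":0,"z":0,"roll":0.021},{"hand":1,"x":0,"y":0,"z":0,"roll":0.021},{"hand":1,"x":0,"y":0,"z":0,"roll":0.021},{"hand":1,"x":0,"y":0,"z":0,"roll":0.021}]'
python3 -m pendant '[{"hand":1,"x":0,"y":0,"z":0,"roll":0.021},{"hand":1,"x":0,"y":0,"z":0,"roll":0.021},{"hand":1,"x":0,"y":0,"z":0,"roll":0},{"hand":1,"x":0,"y":0,"z":0,"roll":0},{"hand":1,"x":0,"y":0,"z":0,"roll":0},{"hand":1,"x":0,"y":0,"z":0,"roll":0},{"hand":1,"x":0,"y":0,"z":0,"roll":0},{"hand":1,"x":0,"y":0,"z":0,"roll":0}]'
cat > b.py <<'E'
from h import *
S=np.load('pose.npz')['S'];st=ctrl.get_state();M=tool(st)[1];print(wt(st['eef_pos'],S),st['eef_pos'][2],np.degrees(np.arctan2(M[1,0],M[0,0])).round(1),st['opening'],'go insert',go(tw(-.097,0,.2065,S)))
E
python3 b.py
```

```text
time: 26.5
eef_pos: [0.471, -0.0791, 0.24]
tcp_rot: [-0.977, -1.519, 1.518]
contact_force: [0.5, 0.6, -1.1]
opening: 0.0181
time: 27.3
eef_pos: [0.4551, -0.1744, 0.2395]
tcp_rot: [-1.313, -1.034, 1.034]
contact_force: [-0.3, 0.7, -1.0]
opening: 0.0181
time: 28.1
eef_pos: [0.4551, -0.1744, 0.2382]
tcp_rot: [-1.403, -0.838, 0.839]
contact_force: [-1.1, -0.3, -0.3]
opening: 0.0186
[-0.1854  0.0005] 0.23820370114851575 61.7 0.018561624988993233 go insert [-0.02  1.06 -2.95]
```

```bash
python3 -m pendant '[{"hand":1,"x":0,"y":0.35,"z":-0.3,"roll":0},{"hand":1,"x":0,"y":0.35,"z":-0.4,"roll":0},{"hand":1,"x":0,"y":0.35,"z":-0.4,"roll":0},{"hand":1,"x":0,"y":0,"z":-0.4,"roll":0},{"hand":1,"x":0,"y":0,"z":-0.4,"roll":0},{"hand":1,"x":0,"y":0,"z":-0.4,"roll":0},{"hand":1,"x":0,"y":0,"z":-0.3,"roll":0},{"hand":1,"x":0,"y":0,"z":-0.3,"roll":0}]'
python3 b.py
python3 -m pendant '[{"hand":0.2,"x":0,"y":0.05,"z":0,"roll":0},{"hand":0.2,"x":0,"y":0,"z":0,"roll":0},{"hand":0.2,"x":0,"y":0,"z":0,"roll":0},{"hand":0.2,"x":0,"y":-0.9,"z":0,"roll":0},{"hand":0.2,"x":0,"y":-0.9,"z":0,"roll":0},{"hand":1,"x":0,"y":0,"z":0.9,"roll":0},{"hand":1,"x":0,"y":0,"z":0.9,"roll":0},{"hand":1,"x":0,"y":0,"z":0.75,"roll":0}]'
python3 -m pendant '[{"hand":1,"x":0,"y":0.9,"z":0,"roll":0},{"hand":1,"x":0,"y":0.85,"z":0,"roll":0},{"hand":1,"x":0,"y":0,"z":-0.3,"roll":0},{"hand":1,"x":0,"y":0,"z":-0.4,"roll":0},{"hand":1,"x":0,"y":0,"z":-0.4,"roll":0},{"hand":1,"x":0,"y":0,"z":-0.4,"roll":0},{"hand":1,"x":0,"y":0,"z":-0.4,"roll":0},{"hand":1,"x":0,"y":0,"z":-0.4,"roll":0}]'
python3 b.py
python3 -m pendant '[{"hand":1,"x":0,"y":0,"z":-0.2,"roll":0},{"hand":1,"x":0,"y":0,"z":-0.15,"roll":0},{"hand":1,"x":0,"y":0,"z":0,"roll":0},{"hand":1,"x":0,"y":0,"z":0,"roll":0},{"hand":1,"x":0,"y":0,"z":0,"roll":0},{"hand":1,"x":0,"y":0,"z":0.5,"roll":0},{"hand":1,"x":0,"y":0,"z":0.9,"roll":0},{"hand":1,"x":0,"y":-0.9,"z":0.9,"roll":0}]'
python3 b.py
python3 - <<'E'
from h import *
b=grab_frame('scene');cv2.imwrite('pics/m9.png',cv2.resize(b[150:270,220:400],(750,500),interpolation=cv2.INTER_CUBIC))
a=cv2.imread('pics/m8.png');b=cv2.imread('pics/m9.png');d=cv2.absdiff(a,b).max(2);print(d[180:330,100:300].mean(),(d[180:330,100:300]>40).sum())
print(go(tw(-.03,.075,.25)))
E
```

```text
time: 28.9
eef_pos: [0.5321, -0.2158, 0.2065]
tcp_rot: [-1.403, -0.838, 0.838]
contact_force: [-1.3, 0.1, -1.4]
opening: 0.0184
[-0.098   0.0007] 0.20650253035356922 61.7 0.018386190100963137 go insert [-0.02  0.   -0.03]
time: 29.7
eef_pos: [0.4633, -0.1787, 0.2595]
tcp_rot: [-1.404, -0.838, 0.838]
contact_force: [-0.2, 0.1, 0.2]
opening: 0.0005
time: 30.5
eef_pos: [0.5265, -0.2129, 0.2083]
tcp_rot: [-1.405, -0.839, 0.838]
contact_force: [-0.5, 0.5, 0.6]
opening: -0.0002
[-0.1044  0.0006] 0.20834541043437338 61.7 -0.00024789699707960454 go insert [-0.02  0.06 -0.25]
time: 31.3
eef_pos: [0.4713, -0.1828, 0.2307]
tcp_rot: [-1.397, -0.835, 0.84]
contact_force: [-0.6, -0.4, 0.5]
opening: -0.0002
[-0.1672  0.0007] 0.23070333653916864 61.7 -0.00023157862696927803 go insert [-0.03  0.79 -2.35]
1.7182 0
[12.56 -0.42  6.12]
```

```bash
python3 -m pendant '[{"hand":0.1,"x":0.96,"y":-0.4,"z":0.47,"roll":0},{"hand":0.1,"x":0.96,"y":0,"z":0.47,"roll":0},{"hand":0.1,"x":0.96,"y":0,"z":0.47,"roll":0},{"hand":0.1,"x":0.97,"y":0,"z":0.47,"roll":0},{"hand":0.1,"x":0.97,"y":0,"z":0.47,"roll":0},{"hand":0.1,"x":0.97,"y":0,"z":0.47,"roll":0},{"hand":0.1,"x":0.97,"y":0,"z":0.47,"roll":0},{"hand":0.1,"x":0.97,"y":0,"z":0.47,"roll":0}]'
python3 -m pendant '[{"hand":0.1,"x":0.97,"y":0,"z":0.47,"roll":0},{"hand":0.1,"x":0.97,"y":0,"z":0.47,"roll":0},{"hand":0.1,"x":0.97,"y":0,"z":0.47,"roll":0},{"hand":0.1,"x":0.96,"y":0,"z":0.47,"roll":0},{"hand":0.1,"x":0.96,"y":0,"z":0.47,"roll":0},{"hand":0.1,"x":0,"y":0,"z":0,"roll":-0.0235},{"hand":0.1,"x":0,"y":0,"z":0,"roll":-0.0235},{"hand":0.1,"x":0,"y":0,"z":0,"roll":-0.0235}]'
python3 -m pendant '[{"hand":0.1,"x":0,"y":0,"z":0,"roll":-0.0235},{"hand":0.1,"x":0,"y":0,"z":0,"roll":-0.0235},{"hand":0.1,"x":0,"y":0,"z":0,"roll":-0.0235},{"hand":0.1,"x":0,"y":0,"z":0,"roll":-0.0235},{"hand":0.1,"x":0,"y":0,"z":0,"roll":0},{"hand":0.1,"x":0,"y":0,"z":0,"roll":0},{"hand":0.1,"x":0,"y":0,"z":0,"roll":0},{"hand":0.1,"x":0,"y":0,"z":0,"roll":0}]'
python3 tubes.py wrist; mv pics/wrist_3*.png pics/w10.png; python3 - <<'E'
from h import *
st=ctrl.get_state();im=cv2.imread('pics/w10.png')
# dark blobs inside the tray floor outline
pts=np.array([proj('wrist',tw(x,y,.012),st) for x,y in((-.055,-.1),(-.055,.1),(.04,.1),(.04,-.1))],np.int32)
m=np.zeros(im.shape[:2],np.uint8);cv2.fillConvexPoly(m,pts,1);m[232:]=0
d=((im.max(2)<60)&(m>0)).astype(np.uint8)
n,l,s,c=cv2.connectedComponentsWithStats(d)
for i in range(1,n):
    if s[i,4]>80:
        (cx,cy),wh,a=cv2.minAreaRect(cv2.findNonZero((l==i).astype(np.uint8)));w=ray('wrist',(cx,cy),.022,st);print(s[i].tolist(),(round(cx),round(cy)),np.round(wh),round(a),w.round(4),wt(w))
E
```

```text
time: 32.15
eef_pos: [0.4847, 0.0746, 0.2466]
tcp_rot: [-1.404, -0.84, 0.837]
contact_force: [0.4, -0.2, 0.2]
opening: 0.0383
time: 32.95
eef_pos: [0.4913, 0.2348, 0.2464]
tcp_rot: [-1.23, -1.178, 1.176]
contact_force: [0.2, 0.0, 0.2]
opening: 0.0385
time: 33.75
eef_pos: [0.491, 0.2343, 0.2458]
tcp_rot: [-0.905, -1.594, 1.594]
contact_force: [0.1, -0.1, -0.1]
opening: 0.0386
wrist 0.44 790 [67.0, 15.0] [0.5074, 0.244, 0.022] [-0.0094, 0.0756] 32.5
[ 0.22  0.07  1.67 -0.    1.41 -1.89] [[-0.513, 0.0, -0.859], [0.859, 0.0, -0.513], [-0.0, -1.0, -0.0]] [0.491  0.2343 0.2458]
[311, 168, 14, 38, 470] (318, 186) [37. 13.] 90 [0.5097 0.2454 0.022 ] [-0.0068  0.076 ]
```

```bash
python3 -m pendant '[{"hand":0.2,"x":0,"y":1,"z":-0.39,"roll":0},{"hand":0.2,"x":0,"y":1,"z":0,"roll":0},{"hand":0.2,"x":0,"y":1,"z":0,"roll":0},{"hand":0.2,"x":0,"y":1,"z":0,"roll":0},{"hand":0.2,"x":0,"y":1,"z":0,"roll":0},{"hand":0.2,"x":0,"y":1,"z":0,"roll":0},{"hand":0.2,"x":0,"y":1,"z":0,"roll":0},{"hand":0.2,"x":0,"y":0.65,"z":0,"roll":0}]'
python3 -m pendant '[{"hand":1,"x":0,"y":0,"z":0,"roll":0},{"hand":1,"x":0,"y":0,"z":0,"roll":0},{"hand":1,"x":0,"y":0,"z":0,"roll":0},{"hand":1,"x":0,"y":0,"z":0,"roll":0},{"hand":1,"x":0,"y":0,"z":0,"roll":0},{"hand":1,"x":0,"y":-0.5,"z":0,"roll":0},{"hand":1,"x":0,"y":-1,"z":0,"roll":0},{"hand":1,"x":0,"y":-1,"z":0,"roll":0}]'
python3 - <<'E'
from h import *
S=np.load('pose.npz')['S']
print(go(tw(-.185,0,.24,S)),tool()[1].round(3).tolist())
E
```

```text
time: 34.65
eef_pos: [0.4996, 0.24, 0.0138]
tcp_rot: [-0.902, -1.592, 1.595]
contact_force: [-0.7, 0.3, -0.5]
opening: 0.0342
time: 35.45
eef_pos: [0.5006, 0.2403, 0.0927]
tcp_rot: [-0.903, -1.594, 1.595]
contact_force: [0.5, -0.1, -0.2]
opening: 0.0182
[-11.1   -4.91   8.41] [[-0.514, -0.001, -0.858], [0.858, -0.0, -0.514], [0.0, -1.0, 0.001]]
```

```bash
python3 -m pendant '[{"hand":1,"x":0,"y":-1,"z":0,"roll":0},{"hand":1,"x":-0.92,"y":-1,"z":0.7,"roll":0},{"hand":1,"x":-0.92,"y":-1,"z":0.7,"roll":0},{"hand":1,"x":-0.92,"y":-1,"z":0.7,"roll":0},{"hand":1,"x":-0.92,"y":-0.9,"z":0.7,"roll":0},{"hand":1,"x":-0.92,"y":0,"z":0.7,"roll":0},{"hand":1,"x":-0.92,"y":0,"z":0.7,"roll":0},{"hand":1,"x":-0.92,"y":0,"z":0.7,"roll":0}]'
python3 -m pendant '[{"hand":1,"x":-0.93,"y":0,"z":0.7,"roll":0},{"hand":1,"x":-0.93,"y":0,"z":0.7,"roll":0},{"hand":1,"x":-0.93,"y":0,"z":0.7,"roll":0},{"hand":1,"x":-0.93,"y":0,"z":0.7,"roll":0},{"hand":1,"x":-0.93,"y":0,"z":0.7,"roll":0},{"hand":1,"x":0,"y":0,"z":0,"roll":0.0235},{"hand":1,"x":0,"y":0,"z":0,"roll":0.0235},{"hand":1,"x":0,"y":0,"z":0,"roll":0.0235}]'
python3 -m pendant '[{"hand":1,"x":0,"y":0,"z":0,"roll":0.0235},{"hand":1,"x":0,"y":0,"z":0,"roll":0.0235},{"hand":1,"x":0,"y":0,"z":0,"roll":0.0235},{"hand":1,"x":0,"y":0,"z":0,"roll":0.0235},{"hand":1,"x":0,"y":0,"z":0,"roll":0},{"hand":1,"x":0,"y":0,"z":0,"roll":0},{"hand":1,"x":0,"y":0,"z":0,"roll":0},{"hand":1,"x":0,"y":0,"z":0,"roll":0}]'
python3 b.py
```

```text
time: 36.25
eef_pos: [0.4739, -0.0022, 0.2398]
tcp_rot: [-0.906, -1.596, 1.595]
contact_force: [1.4, -0.7, -1.3]
opening: 0.0181
time: 37.05
eef_pos: [0.4555, -0.1749, 0.2394]
tcp_rot: [-1.167, -1.275, 1.275]
contact_force: [0.1, -0.3, -1.7]
opening: 0.0184
time: 37.85
eef_pos: [0.4557, -0.1746, 0.2384]
tcp_rot: [-1.403, -0.839, 0.839]
contact_force: [0.5, 0.2, -1.2]
opening: 0.0183
[-0.1849  0.0006] 0.23838091339615536 61.8 0.018282958101068725 go insert [-0.03  1.06 -2.93]
```

```bash
python3 -m pendant '[{"hand":1,"x":0,"y":0.35,"z":-0.3,"roll":0},{"hand":1,"x":0,"y":0.35,"z":-0.4,"roll":0},{"hand":1,"x":0,"y":0.35,"z":-0.4,"roll":0},{"hand":1,"x":0,"y":0,"z":-0.4,"roll":0},{"hand":1,"x":0,"y":0,"z":-0.4,"roll":0},{"hand":1,"x":0,"y":0,"z":-0.4,"roll":0},{"hand":1,"x":0,"y":0,"z":-0.3,"roll":0},{"hand":1,"x":0,"y":0,"z":-0.3,"roll":0}]'
python3 b.py
python3 -m pendant '[{"hand":0.2,"x":0,"y":0.05,"z":0,"roll":0},{"hand":0.2,"x":0,"y":0,"z":0,"roll":0},{"hand":0.2,"x":0,"y":0,"z":0,"roll":0},{"hand":0.2,"x":0,"y":-0.9,"z":0,"roll":0},{"hand":0.2,"x":0,"y":-0.9,"z":0,"roll":0},{"hand":1,"x":0,"y":0,"z":0.9,"roll":0},{"hand":1,"x":0,"y":0,"z":0.9,"roll":0},{"hand":1,"x":0,"y":0,"z":0.75,"roll":0}]'
python3 -m pendant '[{"hand":1,"x":0,"y":0.9,"z":0,"roll":0},{"hand":1,"x":0,"y":0.85,"z":0,"roll":0},{"hand":1,"x":0,"y":0,"z":-0.3,"roll":0},{"hand":1,"x":0,"y":0,"z":-0.4,"roll":0},{"hand":1,"x":0,"y":0,"z":-0.4,"roll":0},{"hand":1,"x":0,"y":0,"z":-0.4,"roll":0},{"hand":1,"x":0,"y":0,"z":-0.4,"roll":0},{"hand":1,"x":0,"y":0,"z":-0.4,"roll":0}]'
python3 b.py
python3 -m pendant '[{"hand":1,"x":0,"y":0,"z":-0.2,"roll":0},{"hand":1,"x":0,"y":0,"z":-0.15,"roll":0},{"hand":1,"x":0,"y":0,"z":0,"roll":0},{"hand":1,"x":0,"y":0,"z":0,"roll":0},{"hand":1,"x":0,"y":0,"z":0,"roll":0},{"hand":1,"x":0,"y":0,"z":0.5,"roll":0},{"hand":1,"x":0,"y":0,"z":0.9,"roll":0},{"hand":1,"x":0,"y":-0.9,"z":0.9,"roll":0}]'
python3 b.py
python3 - <<'E'
from h import *
b=grab_frame('scene');cv2.imwrite('pics/m10.png',cv2.resize(b[150:270,220:400],(750,500),interpolation=cv2.INTER_CUBIC))
a=cv2.imread('pics/m8.png');b=cv2.imread('pics/m10.png');d=cv2.absdiff(a,b).max(2);print(d[180:330,100:300].mean(),(d[180:330,100:300]>40).sum())
print(go(tw(.085,-.155,.22)))
E
```

```text
time: 38.65
eef_pos: [0.5327, -0.216, 0.2066]
tcp_rot: [-1.403, -0.838, 0.839]
contact_force: [0.4, -0.4, -0.3]
opening: 0.0185
[-0.0974  0.0008] 0.20658311503505358 61.7 0.018513562893834684 go insert [-0.03  0.   -0.01]
time: 39.45
eef_pos: [0.4639, -0.1789, 0.2595]
tcp_rot: [-1.404, -0.839, 0.838]
contact_force: [-0.4, -0.3, 0.3]
opening: 0.0002
time: 40.25
eef_pos: [0.5271, -0.2131, 0.2084]
tcp_rot: [-1.405, -0.839, 0.838]
contact_force: [-0.1, -0.6, 0.4]
opening: 0.0
[-0.1037  0.0007] 0.20840368199254414 61.7 1.934908526970055e-05 go insert [-0.02  0.06 -0.22]
time: 41.05
eef_pos: [0.4717, -0.1829, 0.2308]
tcp_rot: [-1.396, -0.835, 0.84]
contact_force: [0.4, 0.8, 0.8]
opening: 0.0001
[-0.1668  0.0008] 0.23076960393402232 61.7 7.514988744693596e-05 go insert [-0.03  0.79 -2.33]
1.9037 0
[10.49  0.59 -2.19]
```

View pics/m10.png

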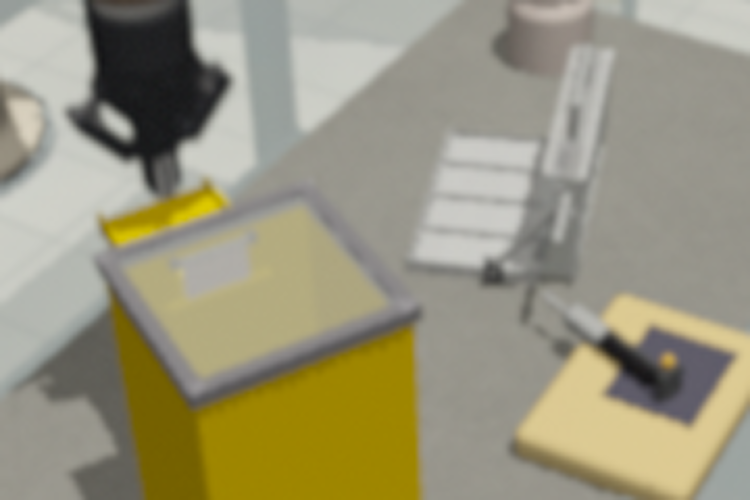

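```bash
python3 -m pendant '[{"hand":0.3,"x":0,"y":-1,"z":0,"roll":0},{"hand":0.3,"x":0.9,"y":-0.8,"z":-0.18,"roll":0},{"hand":0.3,"x":0.96,"y":-0.5,"z":-0.19,"roll":0},{"hand":0.3,"x":0.96,"y":0,"z":-0.19,"roll":0},{"hand":0.3,"x":0.96,"y":0,"z":-0.19,"roll":0},{"hand":0.3,"x":0.96,"y":0,"z":-0.19,"roll":0},{"hand":0.3,"x":0.96,"y":0,"z":-0.19,"roll":0},{"hand":0.3,"x":0.96,"y":0,"z":-0.19,"roll":0}]'
python3 -m pendant '[{"hand":0.3,"x":0.96,"y":0,"z":-0.19,"roll":0},{"hand":0.3,"x":0.96,"y":0,"z":-0.19,"roll":0},{"hand":0.3,"x":0.96,"y":0,"z":-0.19,"roll":0},{"hand":0.3,"x":0.96,"y":0,"z":-0.19,"roll":0},{"hand":0.3,"x":0,"y":0,"z":0,"roll":0.0224},{"hand":0.3,"x":0,"y":0,"z":0,"roll":0.0224},{"hand":0.3,"x":0,"y":0,"z":0,"roll":0.0224},{"hand":0.3,"x":0,"y":0,"z":0,"roll":0.0224}]'
python3 -m pendant '[{"hand":0.3,"x":0,"y":0,"z":0,"roll":0.0224},{"hand":0.3,"x":0,"y":0,"z":0,"roll":0},{"hand":0.3,"x":0,"y":0,"z":0,"roll":0},{"hand":0.3,"x":0,"y":0,"z":0,"roll":0},{"hand":0.3,"x":0,"y":0,"z":0,"roll":0},{"hand":0.3,"x":0,"y":0,"z":0,"roll":0},{"hand":0.3,"x":0,"y":0,"z":0,"roll":0},{"hand":0.3,"x":0,"y":0,"z":0,"roll":0}]'
python3 - <<'E'
from h import *
M=tool()[1];print(go([.6765,.0655,.096]),np.degrees(np.arctan2(M[1,0],M[0,0])))
E
```

```text
time: 41.9
eef_pos: [0.6047, -0.0264, 0.3036]
tcp_rot: [-1.404, -0.839, 0.838]
contact_force: [0.2, -0.2, 0.2]
opening: 0.0299
time: 42.7
eef_pos: [0.6788, 0.0634, 0.3034]
tcp_rot: [-1.534, -0.399, 0.398]
contact_force: [-1.0, -0.6, -0.7]
opening: 0.03
time: 43.5
eef_pos: [0.6785, 0.0632, 0.3027]
tcp_rot: [-1.551, -0.293, 0.293]
contact_force: [-0.6, -0.4, 0.7]
opening: 0.0299
[-0.03  6.89  0.09] 21.395186671643785
```

```bash
python3 -m pendant '[{"hand":0.3,"x":0,"y":1,"z":0.09,"roll":0},{"hand":0.3,"x":0,"y":1,"z":0,"roll":0},{"hand":0.3,"x":0,"y":1,"z":0,"roll":0},{"hand":0.3,"x":0,"y":1,"z":0,"roll":0},{"hand":0.3,"x":0,"y":1,"z":0,"roll":0},{"hand":0.3,"x":0,"y":1,"z":0,"roll":0},{"hand":0.3,"x":0,"y":0.89,"z":0,"roll":0},{"hand":0.3,"x":0,"y":0,"z":0,"roll":0}]'
python3 -m pendant '[{"hand":1,"x":0,"y":0,"z":0,"roll":0},{"hand":1,"x":0,"y":0,"z":0,"roll":0},{"hand":1,"x":0,"y":0,"z":0,"roll":0},{"hand":1,"x":0,"y":0,"z":0,"roll":0},{"hand":1,"x":0,"y":0,"z":0,"roll":0},{"hand":1,"x":0,"y":0,"z":0,"roll":0},{"hand":1,"x":0,"y":0,"z":0,"roll":0},{"hand":1,"x":0,"y":0,"z":0,"roll":0}]'
python3 - <<'E'
import numpy as np
r=108;a=np.linspace(2.21,0.0,15);x=-r*np.cos(a);z=r*np.sin(a)
print(np.c_[np.diff(x)/30,-np.diff(z)/30].round(2).tolist())
E
```

```text
time: 44.3
eef_pos: [0.674, 0.066, 0.0908]
tcp_rot: [-1.548, -0.286, 0.3]
contact_force: [0.7, 0.1, -0.3]
opening: 0.0301
time: 45.1
eef_pos: [0.678, 0.0655, 0.0974]
tcp_rot: [-1.552, -0.294, 0.292]
contact_force: [-5.8, -1.8, 5.2]
opening: 0.0065
[[-0.48, -0.3], [-0.52, -0.22], [-0.55, -0.14], [-0.57, -0.05], [-0.57, 0.04], [-0.55, 0.13], [-0.53, 0.21], [-0.49, 0.29], [-0.43, 0.37], [-0.37, 0.43], [-0.3, 0.48], [-0.22, 0.52], [-0.13, 0.55], [-0.04, 0.57]]
```

```bash
python3 -m pendant '[{"hand":1,"x":-0.48,"y":-0.3,"z":0,"roll":0},{"hand":1,"x":-0.52,"y":-0.22,"z":0,"roll":0},{"hand":1,"x":-0.55,"y":-0.14,"z":0,"roll":0},{"hand":1,"x":-0.57,"y":-0.05,"z":0,"roll":0},{"hand":1,"x":-0.57,"y":0.04,"z":0,"roll":0},{"hand":1,"x":-0.55,"y":0.13,"z":0,"roll":0},{"hand":1,"x":-0.53,"y":0.21,"z":0,"roll":0},{"hand":1,"x":0,"y":0,"z":0,"roll":0}]'
python3 -c "
from h import *
print(wt(ctrl.get_state()['eef_pos']))"
```

```text
time: 45.9
eef_pos: [0.5724, 0.0243, 0.1086]
tcp_rot: [-1.552, -0.295, 0.291]
contact_force: [-6.8, 1.2, 14.6]
opening: 0.0066
[-0.0283 -0.1528]
```

```bash
python3 -m pendant '[{"hand":1,"x":-0.49,"y":0.29,"z":0,"roll":0},{"hand":1,"x":-0.43,"y":0.37,"z":0,"roll":0},{"hand":1,"x":-0.37,"y":0.43,"z":0,"roll":0},{"hand":1,"x":-0.3,"y":0.48,"z":0,"roll":0},{"hand":1,"x":-0.22,"y":0.52,"z":0,"roll":0},{"hand":1,"x":-0.13,"y":0.55,"z":0,"roll":0},{"hand":1,"x":-0.04,"y":0.45,"z":0,"roll":0},{"hand":1,"x":0,"y":0,"z":0,"roll":0}]'
python3 -m pendant '[{"hand":0.3,"x":0,"y":0,"z":0,"roll":0},{"hand":0.3,"x":0,"y":0,"z":0,"roll":0},{"hand":0.3,"x":0,"y":0,"z":0,"roll":0},{"hand":0.3,"x":0,"y":-0.6,"z":0,"roll":0},{"hand":0.3,"x":0,"y":-1,"z":0,"roll":0},{"hand":0.3,"x":0,"y":-1,"z":0,"roll":0},{"hand":0.3,"x":0,"y":-1,"z":0,"roll":0},{"hand":0.3,"x":0,"y":-1,"z":0,"roll":0}]'
python3 - <<'E'
from h import *
st=ctrl.get_state();cv2.imwrite('pics/w11.png',grab_frame('wrist'))
for th in(0,.15,1.6): print(th,[proj('wrist',tw(.02-.108*np.cos(th),y,.022+.108*np.sin(th)),st).round(0) for y in(-.113,-.171)])
print(go([.6115,.2049,.235]))
E
```

```text
time: 46.7
eef_pos: [0.5164, 0.0035, 0.0117]
tcp_rot: [-1.55, -0.292, 0.293]
contact_force: [-1.3, -4.4, 0.3]
opening: 0.0062
time: 47.5
eef_pos: [0.5172, 0.0028, 0.1531]
tcp_rot: [-1.551, -0.294, 0.292]
contact_force: [0.5, -0.1, -0.3]
opening: 0.0302
0 [array([317., 147.]), array([316., 205.])]
0.15 [array([318., 149.]), array([318., 210.])]
1.6 [array([505., 168.]), array([488., 256.])]
[ 5.31 -2.53  5.17]
```

View pics/w11.png

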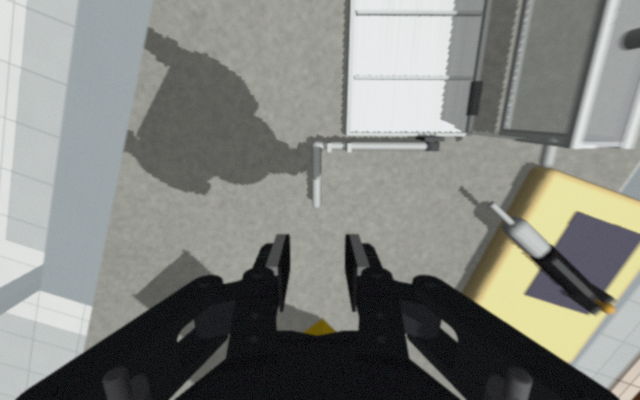

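```bash
python3 -m pendant '[{"hand":0.3,"x":0,"y":-1,"z":0,"roll":0},{"hand":0.3,"x":0,"y":-1,"z":0,"roll":0},{"hand":0.3,"x":0.89,"y":-0.53,"z":0.87,"roll":0},{"hand":0.3,"x":0.89,"y":0,"z":0.86,"roll":0},{"hand":0.3,"x":0.89,"y":0,"z":0.86,"roll":0},{"hand":0.3,"x":0.88,"y":0,"z":0.86,"roll":0},{"hand":0.3,"x":0.88,"y":0,"z":0.86,"roll":0},{"hand":0.3,"x":0.88,"y":0,"z":0.86,"roll":0}]'
python3 -m pendant '[{"hand":0.3,"x":0,"y":1,"z":0,"roll":0},{"hand":0.3,"x":0,"y":1,"z":0,"roll":0},{"hand":0.3,"x":0,"y":0.85,"z":0,"roll":0},{"hand":0.3,"x":0,"y":0,"z":0,"roll":0},{"hand":0.3,"x":0,"y":0,"z":0,"roll":0},{"hand":1,"x":0,"y":0,"z":0,"roll":0},{"hand":1,"x":0,"y":0,"z":0,"roll":0},{"hand":1,"x":0,"y":0,"z":0,"roll":0}]'
python3 -m pendant '[{"hand":1,"x":0,"y":0,"z":0,"roll":0},{"hand":1,"x":0,"y":0,"z":0,"roll":0},{"hand":1,"x":0,"y":0,"z":0,"roll":0},{"hand":1,"x":0,"y":0,"z":0,"roll":0},{"hand":1,"x":0,"y":0,"z":0,"roll":0},{"hand":1,"x":0,"y":0,"z":0,"roll":0},{"hand":1,"x":0,"y":0,"z":0,"roll":0},{"hand":1,"x":0,"y":0,"z":0,"roll":0}]'
python3 - <<'E'
from h import *
print(wt(ctrl.get_state()['eef_pos']))
r=147.4
a=np.radians(7.8+np.linspace(92.8,1,18));x=-r*np.cos(a);z=r*np.sin(a)
print(np.c_[np.diff(x)/30,-np.diff(z)/30].round(2).tolist())
E
```

```text
time: 48.35
eef_pos: [0.6094, 0.2069, 0.2274]
tcp_rot: [-1.551, -0.294, 0.292]
contact_force: [0.5, -0.2, 0.8]
opening: 0.0299
time: 49.15
eef_pos: [0.6104, 0.2056, 0.1443]
tcp_rot: [-1.551, -0.297, 0.289]
contact_force: [1.3, 1.3, 6.0]
opening: 0.0075
time: 49.95
eef_pos: [0.6104, 0.2056, 0.1443]
tcp_rot: [-1.551, -0.297, 0.289]
contact_force: [1.5, 0.7, 6.3]
opening: 0.0074
[0.0727 0.0025]
[[-0.46, -0.06], [-0.46, -0.02], [-0.46, 0.02], [-0.46, 0.07], [-0.45, 0.11], [-0.44, 0.15], [-0.42, 0.19], [-0.4, 0.23], [-0.38, 0.27], [-0.35, 0.3], [-0.32, 0.33], [-0.29, 0.36], [-0.25, 0.39], [-0.22, 0.41], [-0.18, 0.43], [-0.13, 0.44], [-0.09, 0.45]]
```

```bash
python3 -m pendant '[{"hand":1,"x":-0.46,"y":-0.02,"z":0,"roll":0},{"hand":1,"x":-0.46,"y":0.02,"z":0,"roll":0},{"hand":1,"x":-0.46,"y":0.07,"z":0,"roll":0},{"hand":1,"x":-0.45,"y":0.11,"z":0,"roll":0},{"hand":1,"x":-0.44,"y":0.15,"z":0,"roll":0},{"hand":1,"x":-0.42,"y":0.19,"z":0,"roll":0},{"hand":1,"x":-0.4,"y":0.23,"z":0,"roll":0},{"hand":1,"x":0,"y":0,"z":0,"roll":0}]'
```

```text
time: 50.75
eef_pos: [0.5206, 0.1709, 0.1195]
tcp_rot: [-1.552, -0.291, 0.295]
contact_force: [-5.1, -1.8, 7.3]
opening: 0.0077
```

```bash
python3 -m pendant '[{"hand":1,"x":-0.38,"y":0.27,"z":0,"roll":0},{"hand":1,"x":-0.35,"y":0.3,"z":0,"roll":0},{"hand":1,"x":-0.32,"y":0.33,"z":0,"roll":0},{"hand":1,"x":-0.29,"y":0.36,"z":0,"roll":0},{"hand":1,"x":-0.25,"y":0.39,"z":0,"roll":0},{"hand":1,"x":0,"y":0,"z":0,"roll":0},{"hand":1,"x":0,"y":0,"z":0,"roll":0},{"hand":1,"x":0,"y":0,"z":0,"roll":0}]'
```

```text
time: 51.55
eef_pos: [0.4768, 0.154, 0.0698]
tcp_rot: [-1.551, -0.29, 0.296]
contact_force: [-7.7, -1.1, 4.6]
opening: 0.0078
```

```bash
python3 -m pendant '[{"hand":1,"x":-0.22,"y":0.41,"z":0,"roll":0},{"hand":1,"x":-0.18,"y":0.43,"z":0,"roll":0},{"hand":1,"x":-0.14,"y":0.44,"z":0,"roll":0},{"hand":1,"x":-0.08,"y":0.39,"z":0,"roll":0},{"hand":1,"x":0,"y":0,"z":0,"roll":0},{"hand":0.3,"x":0,"y":0,"z":0,"roll":0},{"hand":0.3,"x":0,"y":0,"z":0,"roll":0},{"hand":0.3,"x":0,"y":0,"z":0,"roll":0}]'
python3 -m pendant '[{"hand":0.3,"x":0,"y":-0.5,"z":0,"roll":0},{"hand":0.3,"x":0,"y":-1,"z":0,"roll":0},{"hand":0.3,"x":0,"y":-1,"z":0,"roll":0},{"hand":0.3,"x":0,"y":-1,"z":0,"roll":0},{"hand":0.3,"x":0,"y":-1,"z":0,"roll":0},{"hand":0.3,"x":-1,"y":-1,"z":0,"roll":0},{"hand":0.3,"x":-1,"y":-1,"z":0,"roll":0},{"hand":0.3,"x":-1,"y":0,"z":0,"roll":0}]'
python3 - <<'E'
from h import *
st=ctrl.get_state();a=grab_frame('wrist')
for o in[(-.091,-.045,.034),(-.091,.045,.034)]: print(proj('wrist',tw(*o),st).round(0))
b=grab_frame('scene')[150:270,220:400]
cv2.imwrite('pics/m12.png',np.vstack([cv2.resize(a[:260],(480,195)),cv2.resize(b,(480,320),interpolation=cv2.INTER_CUBIC)]))
E
```

```text
time: 52.35
eef_pos: [0.4622, 0.1476, 0.0207]
tcp_rot: [-1.551, -0.295, 0.29]
contact_force: [0.6, 0.2, -0.4]
opening: 0.0299
time: 53.15
eef_pos: [0.3791, 0.1144, 0.2197]
tcp_rot: [-1.553, -0.301, 0.285]
contact_force: [-0.9, 0.5, 0.5]
opening: 0.0299
[385. 212.]
[391. 138.]
```

View pics/m12.png

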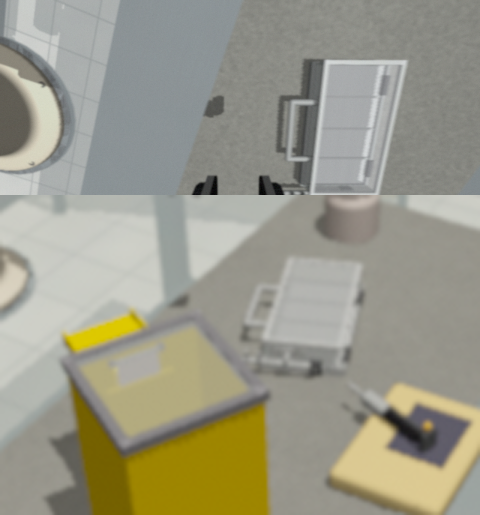

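```bash
python3 -m pendant '[{"hand":0.3,"x":0,"y":0,"z":0,"roll":0},{"hand":0.3,"x":0,"y":0,"z":0,"roll":0},{"hand":0.3,"x":0,"y":0,"z":0,"roll":0},{"hand":0.3,"x":0,"y":0,"z":0,"roll":0},{"hand":0.3,"x":0,"y":0,"z":0,"roll":0},{"hand":0.3,"x":0,"y":0,"z":0,"roll":0},{"hand":0.3,"x":0,"y":0,"z":0,"roll":0},{"hand":0.3,"x":0,"y":0,"z":0,"roll":0}]'; python3 -c "
from station import ctrl
print(ctrl.job_done())"
```

```text
time: 54.05
eef_pos: [0.3768, 0.1146, 0.2145]
tcp_rot: [-1.551, -0.293, 0.293]
contact_force: [-0.8, 0.6, 0.0]
opening: 0.0299
the job is handed in; nothing more can be done
None
```

I finished the job and handed it in at about 54 s. I raised the cover, hooked the stay, and pushed all three tubes (lanes −78, −26 and +78) through the flap. Then I unhooked and folded the stay and shut the cover. The tube in lane −26 was knocked about 3 cm towards the front during the run, so I measured it again before gripping it.

**Last checks:**
- **Cover:** the pull bar shows within a few pixels of where it should be with the cover shut.
- **Stay:** the handle matches its predicted pixels for the folded position. Before the tubes were moved, it matched the 2.21 rad hooked position.
- **Tubes and flap:** the tray and shelf are empty, and the flap hangs shut. I never saw the tubes lying inside the box; I take them to be there because the shelf was empty and the flap had closed after each push.
- **Machine, tub and ink bottle:** the machine and tub look where they were. The ink bottle was outside my last pictures, but the arm never went near it.
- **Robot:** the arm touches nothing. The largest force I read at the end of a move was about 19 N.

The tube detector found nothing in the top and scene views, so I measured the tubes from wrist pictures. My two fits of the tray's position differed by about 4 mm; I worked from a value between them.

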